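# Open a soldering jig: loosen the wing nut, swing out the eyebolt, raise the bar

## Robot

A 6-joint arm with a two-finger parallel gripper is mounted at the origin on a cart in front of the work surface, level with it; the furniture and walls round the work are solid. World frame = base frame: x ahead of the robot, y to its left, z up, the work surface at z = 0. Lengths are in m, angles in degrees, forces in N, time in s.
With the tool pointing down it reaches from about 0.4 to 0.925 m from the base axis. Payload 3.4 kg.
Tool frame: the origin (TCP) lies at the very end of the fingers, on their centre line; the grasp point (between the pads) lies 19 mm behind it (robot.hold_point_z is the distance from the TCP to the grasp point, in m); z points along the fingers, y is the direction in which the jaws open and shut (so a half turn about z gives the same grasp; the last joint's range is limited). The gripper opens to 85 mm and grips with 20 to 120 N. Pads are 22 mm wide; open, the fingers measure 114 mm over their backs; the gripper's body (76 mm by 85 mm) begins 54 mm behind the grasp point. The pads swing forward as they close: fully open they stand 13 mm farther back than shut.
Start: joints at [67.924, 17.578, 86.31, -0, 76.112, -4.211], TCP at [0.176, 0.547, 0.231] pointing down, gripper open.
Joint ranges: [-179.03, 179.03], [-60, 130.46], [8.19, 133.38], [-81.62, 261.62], [5.75, 156.47], [-153.77, 153.77]. Speed limits (degrees/s): [147.25, 147.25, 180, 180, 180, 180].

## Interface

Orientations are given as [roll, pitch, yaw] about the fixed x, y, z axes, in that order (R = Rz(yaw) Ry(pitch) Rx(roll)).
In Python, from bench import get_obs, optics, robot gives the robot as it stands.
- The arm moves only by the tool play_rows, never from a script. Its argument "deltas" is a list of rows, each a list of 3 entries, a list of its own where there are three numbers: the gripper's target within -1 to 1 (shut at 1, half-way at 0, fully open at -1), then the shift along the tool's x, y, z each as a share of 40 mm, from -1 to 1, then the turn about the tool's z as a share of 0.1 rad, from -1 to 1. In form: [[fingers, [tx, ty, tz], spin], ...]. A call has 1 to 20 rows; each row shifts and turns the pose as measured when the row begins, along the tool's axes as they then stand; what a row does not reach is not made up. A row lasts 1/8 s, in which the tool goes at most 62.5 mm and 10.7 degrees, less where a joint would pass 70% of its speed; a pose out of reach is approached as far as the arm can. A call with a number of a shift or a turn outside -1 to 1 is refused whole. A call with a gripper value outside its range is refused whole. The fingers move at their own pace and stop on an object; "grip_force" is the grip in N (left out, the last holds). Time passes only in rows, so rows that do not move let the fingers close. It gives the time, the measured TCP pose, the force and the opening at its end, in the units of the state.
- get_obs(): the state, without advancing time (a new reading comes with each control period).
- optics.get_image(name): name is "scene" or "top"; returns (picture, depth): 420x560x3 uint8, red, green, blue; 420x560 float32, m along the optical axis (not along the pixel's ray), 0 where there is no reading.
- optics.get_calibration(name): a dict with "fx", "fy", "cx", "cy" (pixels), "k1" (the pictures are not rectified: a ray, as slopes to the right and down, at radius r is drawn at 1 + k1 r^2 times it, then the intrinsics apply), "extrinsics" (4x4, takes a point from camera to world coordinates). Camera axes: x right, y down, z forward; pixel columns grow to the right and rows downward; lengths in m; the calibration is good to about 2 mm. A picture is of the moment at which its call begins. get_calibration takes no time and is no camera call.
- robot.close_job(): hands the job in, once; it reports no verdict.
The state is a dict: "clock": time; "q": joint angles; "joint_vel": joint speeds; "joint_efforts": joint torques, N m; "position": TCP position; "tool_rot": TCP orientation; "wrist_force": force on the tool from outside, world axes, zero at the start; "torque": the same for the moment, N m; "opening": opening from 0.0 (shut) to 1.0 (fully open).
Only numpy, scipy, OpenCV 4.12 (cv2) and the standard library are available. Lean on these libraries where they do the work, as an engineer would, in place of code of your own. Each camera call takes 0.05 s, during which the arm holds its last target.

## Task

The transformer in the soldering jig is soldered, so open the jig: loosen the red wing nut only as far as it takes (within a third of a turn) for the hinged eyebolt to come freely out of the slotted lug, swing the bolt out and down, then raise the hold-down bar until it stands upright, well clear of the board. Never force the bolt out against the lip of the lug, never drag or tip the jig, which stands loose on the bench, and leave the board and the other things alone.

Things in the scene. Friction and masses are not known exactly. Their poses are not given: they have to be found in the camera images.
- clamp_jig: Free-standing soldering jig, 2.4 kg, on rubber feet (about 12 N sideways drags it). Base plate 124 x 224 mm, top at z 16 mm. Origin on the bench under the middle of the board nest; y along the bar towards its hinge, x across, z up. Bar hinge at y +95, z 85 mm; bolt eye at y -85, z 28 mm; both axes along the jig's x. Highest part with the bar down: the red wings, else 106 mm.
- wing_nut: Red wing nut. Origin on the bolt axis at the seat level, under its washer; z up along the bolt, x along the wings. Wings 46 mm tip to tip, 9 mm thick (y), 11 to 41 mm above the origin. Tight, the origin stands 60 to 61 mm from the bolt eye and its x axis 0 to 0.5 rad anticlockwise of the jig's x. Bar and sleeve reach up to 7 mm above the origin: keep the fingertips higher.
- washer: Square steel washer, 18 x 18 x 4 mm, under the wing nut; it rises with the nut but does not turn. Origin as the nut's.
- wing_grip (a point): Middle of the wings on the bolt axis, 30 mm above the nut's origin: where to take it. Axes as the nut's. Right-hand thread, 8 mm lead, stiff nylon insert (about 0.1 N m): anticlockwise from above loosens, rising 1.27 mm per rad; it stays where it is left. Captive: it stops after 7.5 rad, 9.5 mm up.
- swing_bolt (a joint): Angle (rad) of the steel eyebolt (8 mm thick) about its eye: 0 upright in the slot, growing as it swings outward (to the jig's -y), stop at 1.40. Light friction only: left beyond about 0.4 rad, clear of the lug, it drops outward onto its stop by its own weight.
- bolt_eye (a point): Centre of the bolt's eye, on its hinge axis; z runs up along the bolt and turns with it.
- slotted_lug: Forked end of the bar. Origin on the bar's hinge, axes as the jig's with the bar down. Slot 10 mm wide, open outward (-y). The washer's seat is 180 mm out, 3 mm above the origin; beyond it a lip 3 mm high, 190 to 193 mm out, holds the washer in. Once the nut stands 3.3 mm or more above the seat the bolt swings out with under 3 N; below that the washer catches on the lip.
- lug_end (a point): Middle of the lug's outer end face, 36 mm wide (x), 10 mm thick (z). The sprung bar follows the nut up by 1 to 4 mm as it is loosened; how far differs with the hidden setting of its plunger, so the nut needs from 2.2 to 5.2 rad of loosening in all: feel whether the bolt swings freely, as the nut must not be backed off much further.
- hold_down_bar (a joint): Angle (rad) of the hold-down bar about its hinge: about 0 down, growing as its lug end rises, 1.57 upright, stop at 1.75. Its stiff hinge (0.16 N m) holds the bar (0.25 kg) wherever it is left above about 1 rad; lower down it sinks back.
- bar_grip (a point): Middle of the black ribbed sleeve on the bar (26 mm wide in x, 52 mm long, 14 mm thick), 131 mm from the hinge axis, at the bar's mid height: where to take it. With the bar down it is about 85 mm above the bench, 47 mm above the parts on the board. The bar ends 62 mm beyond it.
- bar_hinge (a point): Centre of the bar's hinge, axis along the jig's x; it does not move as the bar turns.
- nest_board: Green circuit board fixed in the jig's nest, 84 x 86 mm; origin under its middle.
- nest_transformer: Yellow and black transformer on that board, 26 x 38 x 37 mm, under the bar's plunger; origin under its middle.
- solder_spool: Spool of solder, 59 x 64 x 44 mm, a bystander.
- flux_dropper: Brown dropper bottle, 33 mm across, 102 mm high, a bystander.
- marker: White marker pen with black cap, 135 mm long, a bystander.

How it is judged (in metres and radians):
On the way, in this order (a step that is already met when the one before it is completed fails the run):
1. the wing nut is backed off by at least 2 mm along the still upright bolt (z of wing_nut in the frame of bolt_eye above 0.062 m and value of joint swing_bolt below 0.3 rad and value of joint hold_down_bar below 0.1 rad), for 0.1 s.
2. the eyebolt is swung out of the slotted lug and laid outward while the bar is still down (value of joint swing_bolt above 1 rad and value of joint hold_down_bar below 0.2 rad), for 0.2 s.
At the end, for the whole second after the job is handed in: The bar stands raised by at least 1.25 rad (72 degrees) and at rest, the eyebolt lies outward by at least 1.0 rad, and the jig stands flat within 12 mm of where it stood (value of joint hold_down_bar above 1.25 rad and value of joint swing_bolt above 1 rad and velocity of joint hold_down_bar below 0.1 rad/s and distance of clamp_jig from where it was at the start of the episode below 0.012 m and angle between clamp_jig's own z axis and vertical below 0.03 rad and linear speed of clamp_jig below 0.02 m/s); the robot touches nothing.
It fails at once if the wing nut is backed off needlessly far: more than 6 mm above its seat in the lug (a third of a turn past the point where the bolt comes free) while the bolt stands upright (z of wing_nut in the frame of slotted_lug above 0.009 m and value of joint swing_bolt below 0.03 rad and value of joint hold_down_bar below 0.1 rad).
It fails at once if the bolt is forced out: as it swings, its washer presses on the lug with more than 30 N (value of joint swing_bolt above 0.01 rad and contact force between washer and slotted_lug above 30 N).
It fails at once if the jig is dragged more than 15 mm or tipped by more than 0.08 rad (distance of clamp_jig from where it was at the start of the episode above 0.015 m or angle between clamp_jig's own z axis and vertical above 0.08 rad).
It fails at once if the robot presses on the board or the transformer with more than 5 N (contact force between any of the arm, the fingers and nest_board above 5 N or contact force between any of the arm, the fingers and nest_transformer above 5 N).
It fails at once if a bystander is moved by more than 20 mm (distance of any of solder_spool, flux_dropper, marker from where it was at the start of the episode above 0.02 m).
It also fails if it takes over 72 s, if anything falls off the work surface, if the arm or the gripper's body presses on something with over 40 N, if the wrist force passes 120 N, or if a joint passes its speed limit or range.

## Working session

There is one attempt and no reset: what is moved stays moved. The work goes in short steps, Python scripts to look and compute and a tool call to move; the robot and the scene stay as the last step left them, time stands still between calls to the robot, and variables do not carry over. Pictures are saved under pics/ and viewed, and the job is handed in when it is done.

Besides the shell and the picture viewer there is one more tool, called as name(argument=value, ...), one argument or row to a line, values as JSON. play_rows: Moves the arm, as the interface text tells. Its arguments: {"type":"object","properties":{"deltas":{"type":"array","items":{"type":"array"}},"grip_force":{"type":"number"}},"required":["deltas"]}

```bash
mkdir -p pics; ls; python3 - <<'E'
from bench import get_obs, optics, robot
import cv2,numpy as np
print(get_obs())
for n in ("scene","top"):
    im,d=optics.get_image(n)
    cv2.imwrite(f"pics/{n}0.png",im[:,:,::-1]); np.savez(f"pics/{n}0.npz",im=im,d=d)
    c=optics.get_calibration(n); print(n,{k:(np.round(v,4).tolist()) for k,v in c.items()}, (d>0).mean())
print(robot.hold_point_z)
E
```

```text
pics
{'clock': 0.0, 'q': array([ 6.79249354e+01,  1.76223306e+01,  8.63832135e+01, -2.32669759e-03,
        7.61126284e+01, -4.21005766e+00]), 'joint_vel': array([-0.15269678, -0.05552854, -0.04143324, -0.08272219,  0.08042628,
       -0.02813074]), 'joint_efforts': array([-1.60156822e-03, -4.57548845e+01, -2.51917148e+01, -5.83600977e-04,
        1.33506587e-02, -2.66959677e-05]), 'position': array([0.17615637, 0.5466116 , 0.23038481]), 'tool_rot': array([-1.79881981e+02, -6.42398032e-03,  1.62135547e+02]), 'wrist_force': array([-0.04245648, -0.05054801, -0.29536413]), 'torque': array([-0.06483399, -0.01676376, -0.03300226]), 'opening': 1.0019575887835597}
scene {'fx': 450.5054, 'fy': 450.5054, 'cx': 270.4508, 'cy': 210.8308, 'k1': -0.0985, 'extrinsics': [[0.7559, -0.4017, 0.517, -0.0864], [-0.6543, -0.4897, 0.5762, -0.6025], [0.0217, -0.7738, -0.633, 0.8489], [0.0, 0.0, 0.0, 1.0]]} 0.9962159863945578
top {'fx': 511.9738, 'fy': 511.9738, 'cx': 278.6755, 'cy': 216.2417, 'k1': -0.0224, 'extrinsics': [[-0.0091, -0.9866, 0.1631, 0.3081], [-1.0, 0.0083, -0.0053, 0.0843], [0.0038, -0.1632, -0.9866, 1.4127], [0.0, 0.0, 0.0, 1.0]]} 0.9961862244897959
0.0187
```

View pics/scene0.png

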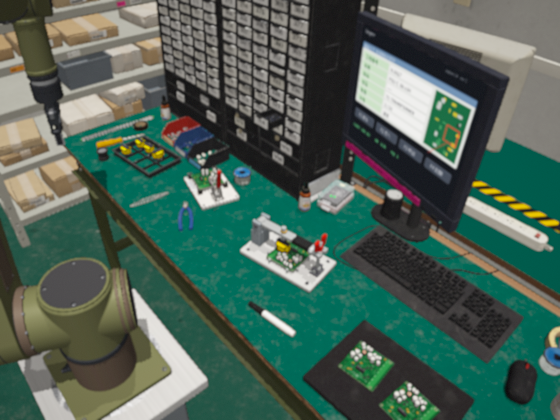

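View pics/top0.png

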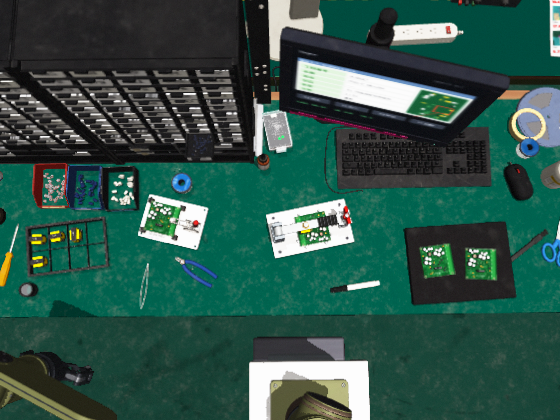

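```bash
python3 - <<'E'
import cv2
a=cv2.imread("pics/scene0.png")[195:305,225:355]; b=cv2.imread("pics/top0.png")[185:265,255:365]
cv2.imwrite("pics/a.png",cv2.resize(a,None,fx=6,fy=5.4,interpolation=2)); cv2.imwrite("pics/b.png",cv2.resize(b,None,fx=7,fy=7,interpolation=2))
E
```

```text
(no output)
```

View pics/a.png

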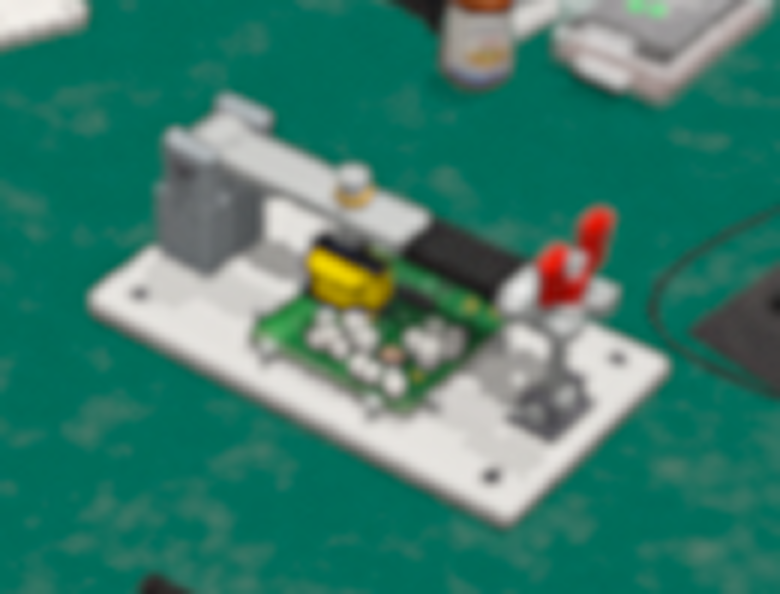

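View pics/b.png

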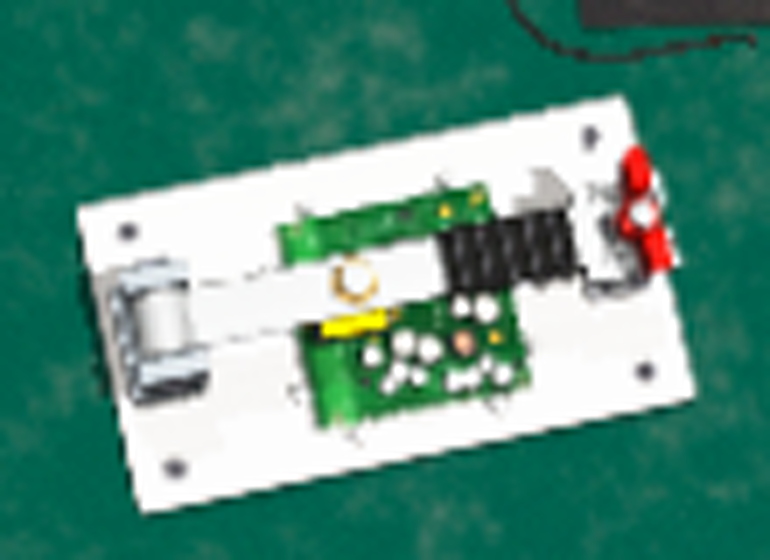

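```bash
cat > h.py <<'E'
import numpy as np,cv2
from bench import get_obs,optics,robot
def rays(n,px):
    c=optics.get_calibration(n);K=np.array([[c["fx"],0,c["cx"]],[0,c["fy"],c["cy"]],[0,0,1]])
    p=cv2.undistortPoints(np.array(px,float).reshape(-1,1,2),K,np.array([c["k1"],0,0,0])).reshape(-1,2)
    E=np.array(c["extrinsics"]);d=np.c_[p,np.ones(len(p))]
    return E[:3,3],d@E[:3,:3].T
def plane(n,px,z):
    o,d=rays(n,px);return o+d*((z-o[2])/d[:,2])[:,None]
def pts(n,px,dep):
    o,d=rays(n,px);return o+d*np.asarray(dep)[:,None]
def tri(p1,p2,n1="scene",n2="top"):
    o1,d1=rays(n1,[p1]);o2,d2=rays(n2,[p2]);d1=d1[0]/np.linalg.norm(d1);d2=d2[0]/np.linalg.norm(d2)
    s=np.linalg.lstsq(np.c_[d1,-d2],o2-o1,rcond=None)[0];a=o1+s[0]*d1;b=o2+s[1]*d2
    return (a+b)/2,np.linalg.norm(a-b)
def proj(n,P):
    c=optics.get_calibration(n);K=np.array([[c["fx"],0,c["cx"]],[0,c["fy"],c["cy"]],[0,0,1]]);E=np.linalg.inv(c["extrinsics"])
    return cv2.projectPoints(np.array(P,float).reshape(-1,3),cv2.Rodrigues(E[:3,:3])[0],E[:3,3],K,np.array([c["k1"],0,0,0]))[0].reshape(-1,2)
def redmask(im):
    i=im.astype(int);return (i[:,:,0]>130)&(i[:,:,1]<70)&(i[:,:,2]<70)
E
cat > m1.py <<'E'
from h import *
for n,roi in (("top",(185,265,255,365)),("scene",(195,305,225,355))):
    f=np.load(f"pics/{n}0.npz");im=f["im"];d=f["d"];r0,r1,c0,c1=roi
    m=np.zeros(im.shape[:2],np.uint8);sub=im[r0:r1,c0:c1].astype(int)
    P=None
    green=(sub[:,:,0]<60)&(sub[:,:,1]>70)&(sub[:,:,2]>60)
    rr,cc=np.mgrid[r0:r1,c0:c1];px=np.c_[cc.ravel(),rr.ravel()]
    W=pts(n,px,d[r0:r1,c0:c1].ravel())
    i=im[px[:,1],px[:,0]].astype(int)
    pl=(abs(W[:,2]-.016)<.006)&(i.min(1)>120)
    mm=np.zeros(im.shape[:2],np.uint8);mm[px[pl,1],px[pl,0]]=1
    k,l,s,_=cv2.connectedComponentsWithStats(mm);b=1+np.argmax(s[1:,4]);q=np.argwhere(l==b)[:,::-1]
    Q=plane(n,q,.016);R=cv2.minAreaRect((Q[:,:2]*1000).astype(np.float32));print(n,R,"plate z by depth",np.median(W[pl,2]));print(cv2.boxPoints(R).round(1).tolist())
    red=redmask(im);red[:r0]=0;red[r1:]=0;red[:,:c0]=0;red[:,c1:]=0
    q=np.argwhere(red)[:,::-1];z=pts(n,q,d[q[:,1],q[:,0]]);print("red",len(q),q.mean(0),q.min(0),q.max(0),"z",np.percentile(z[:,2],[2,50,98]),"med",np.median(z,0))
    bl=(i.max(1)<45)&(abs(W[:,2]-.09)<.012);print("sleeve",bl.sum(),px[bl].mean(0),W[bl].mean(0),np.percentile(W[bl],[3,97],0).round(4).tolist())
    if n=="top":
        R=cv2.minAreaRect((W[bl][:,:2]*1000).astype(np.float32));print(R)
E
python3 m1.py
```

```text
top ((505.4158020019531, -7.5934295654296875), (123.321044921875, 222.43161010742188), 11.26268196105957) plate z by depth 0.014771814517394621
[[423.20001220703125, 89.4000015258789], [466.70001220703125, -128.6999969482422], [587.5999755859375, -104.5999984741211], [544.2000122070312, 113.5]]
red 40 [346.525 214.175] [343 206] [350 222] z [0.08038047 0.12655671 0.13270835] med [ 0.52750826 -0.09569753  0.12655671]
sleeve 94 [327.0106383  220.75531915] [ 0.51363489 -0.04901906  0.09086918] [[0.4999, -0.0724, 0.0866], [0.5273, -0.0277, 0.0966]]
((513.9361572265625, -49.233951568603516), (25.33588218688965, 48.363094329833984), 10.331658363342285)
scene ((504.23529052734375, -13.094581604003906), (128.1318359375, 226.69313049316406), 11.708561897277832) plate z by depth 0.016171180199616164
[[418.5, 84.9000015258789], [464.5, -137.10000610351562], [590.0, -111.0999984741211], [544.0, 110.9000015258789]]
red 81 [319.35802469 241.51851852] [304 195] [326 250] z [0.06067439 0.11886307 0.13005649] med [ 0.52002656 -0.10381454  0.11886307]
sleeve 38 [299.44736842 244.73684211] [ 0.50365851 -0.05445461  0.08851939] [[0.5, -0.0728, 0.0847], [0.5087, -0.0358, 0.0919]]
```

```bash
cat > m2.py <<'E'
from h import *
import sys
T=np.load("pics/top0.npz")["im"];S=np.load("pics/scene0.npz")["im"]
def comp(im,roi):
    # soft red weight
    i=im.astype(float);w=np.clip(i[:,:,0]-np.maximum(i[:,:,1],i[:,:,2])-30,0,None)
    o=np.zeros_like(w);r0,r1,c0,c1=roi;o[r0:r1,c0:c1]=w[r0:r1,c0:c1];return o
wt=comp(T,(200,230,336,356));ws=comp(S,(228,256,310,332))
for w in(wt,ws):
    r,c=np.nonzero(w);print((c*w[r,c]).sum()/w.sum(),(r*w[r,c]).sum()/w.sum(),c.min(),c.max(),r.min(),r.max())
def cen(w): r,c=np.nonzero(w);return ((c*w[r,c]).sum()/w.sum(),(r*w[r,c]).sum()/w.sum())
print(tri(cen(ws),cen(wt)))
cv2.imwrite("pics/s2.png",cv2.resize(S[222:275,295:350,::-1],None,fx=12,fy=11,interpolation=0))
cv2.imwrite("pics/t2.png",cv2.resize(T[196:236,320:364,::-1],None,fx=14,fy=14,interpolation=0))
E
python3 m2.py
```

```text
346.62884189820505 214.75522498155888 342 350 206 223
320.0345795329257 242.6798636864789 314 326 233 251
(array([ 0.52614406, -0.09835673,  0.11350854]), np.float64(0.0020932568150145844))
```

View pics/s2.png

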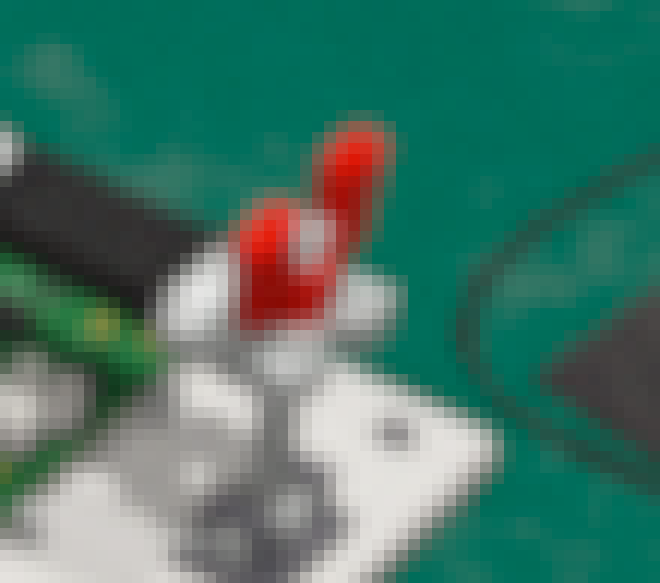

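View pics/t2.png

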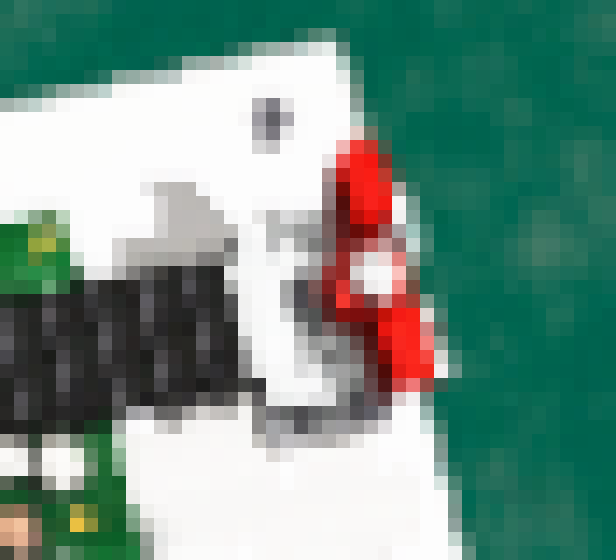

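```bash
python3 - <<'E'
from h import *
print(tri((320.7,242.7),(346.5,214.9)))
print("wing tips tri",tri((318,241.3),(348.8,222)),tri((324.5,235),(345.6,207)))
a=plane("top",[(348.8,222.),(345.6,207.)],.128)
v=a[1]-a[0];print(a,np.degrees(np.arctan2(v[1],v[0])),np.linalg.norm(v))
# bolt tip at assumed height
for z in (.115,.12,.125): print(z,plane("top",[(346.5,214.9)],z)[0],plane("scene",[(320.7,242.7)],z)[0])
# sleeve in top z=.092
print(plane("top",[(327,220.75)],.092))
#projected red wing center at expected
y=np.radians(11.3)
for nut in ((.5255,-.0965),(.527,-.098)): print(proj("top",[[*nut,.118]]),proj("scene",[[*nut,.118]]))
E
```

```text
(array([ 0.52663402, -0.09872132,  0.11318703]), np.float64(0.004141940770197054))
wing tips tri (array([ 0.5071778 , -0.10298281,  0.13196918]), np.float64(0.00912098664113637)) (array([ 0.54414593, -0.09455899,  0.12518765]), np.float64(0.0016266177952331939))
[[ 0.50417799 -0.10060316  0.128     ]
 [ 0.54298574 -0.09364129  0.128     ]] 10.170333036947381 0.03942727157263453
0.115 [ 0.52468744 -0.0971301   0.115     ] [ 0.52705723 -0.10093544  0.115     ]
0.12 [ 0.52385282 -0.0964311   0.12      ] [ 0.52287772 -0.10435254  0.12      ]
0.125 [ 0.52301821 -0.0957321   0.125     ] [ 0.51869822 -0.10776964  0.125     ]
[[ 0.51346337 -0.04887146  0.092     ]]
[[346.40234164 214.39615017]] [[319.02681469 241.08338673]]
[[346.96776063 213.81527347]] [[319.91751391 241.14000666]]
```

play_rows(
  deltas=[
    [-0.4,[-0.74,-0.7,0],0],
    [-0.4,[-0.74,-0.7,0],0],
    [-0.4,[-0.74,-0.7,0],0],
    [-0.4,[-0.74,-0.7,0],0],
    [-0.4,[-0.74,-0.7,0],0],
    [-0.4,[-0.74,-0.7,0],0],
    [-0.4,[-0.74,-0.7,0],0],
    [-0.4,[-0.74,-0.7,0],0],
    [-0.4,[-0.74,-0.7,0],0],
    [-0.4,[-0.74,-0.7,0],0],
    [-0.4,[-0.74,-0.7,0],0],
    [-0.4,[-0.74,-0.7,0],0],
    [-0.4,[-0.74,-0.7,0],0],
    [-0.4,[-0.74,-0.7,0],0],
    [-0.4,[-0.74,-0.7,0],0],
  ],
  grip_force=30,
)

```text
clock: 1.98
position: [0.4753, -0.0047, 0.2268]
tool_rot: [-179.6, -0.3, 162.5]
wrist_force: [-0.1, 0.5, 1.1]
opening: 0.701
```

play_rows(
  deltas=[
    [-0.4,[0,0,0],1],
    [-0.4,[0,0,0],1],
    [-0.4,[0,0,0],1],
    [-0.4,[0,0,0],1],
    [-0.4,[0,0,0],1],
    [-0.4,[0,0,0],1],
    [-0.4,[0,0,0],1],
    [-0.4,[0,0,0],1],
    [-0.4,[0,0,0],1],
    [-0.4,[0,0,0],1],
    [-0.4,[0,0,0],1],
    [-0.4,[0,0,0],1],
    [-0.4,[0,0,0],1],
    [-0.4,[0,0,0],1],
    [-0.4,[0,0,0],1],
    [-0.4,[0,0,0],1],
    [-0.4,[0,0,0],1],
    [-0.4,[0,0,0],1],
    [-0.4,[0,0,0],1],
    [-0.4,[0,0,0],1],
  ],
)

```text
clock: 4.47
position: [0.469, -0.0078, 0.2183]
tool_rot: [-179.1, 1.3, 43.7]
wrist_force: [0.4, -0.8, 0.2]
opening: 0.705
```

play_rows(
  deltas=[
    [-0.6,[0,0,0],1],
    [-0.6,[0,0,0],1],
    [-0.6,[0,0,0],1],
    [-0.6,[0,0,0],1],
    [-0.6,[0,0,0],1],
    [-0.6,[0,0,0],0.5],
    [-0.6,[0,0,0],0],
  ],
)

```text
clock: 5.35
position: [0.4661, -0.0075, 0.2156]
tool_rot: [-179.8, 1.9, 11.1]
wrist_force: [0.3, -0.6, -0.1]
opening: 0.803
```

```bash
python3 - <<'E'
from h import *
o=get_obs();print({k:np.round(v,3).tolist() for k,v in o.items() if k in("clock","q","position","tool_rot","wrist_force","opening")})
o=get_obs();print(o["tool_rot"])
from scipy.spatial.transform import Rotation as R
Rm=R.from_euler("xyz",o["tool_rot"],degrees=True).as_matrix()
print("to hover share",(Rm.T@(np.array([.525,-.098,.17])-o["position"])/.04).round(2))
E
```

```text
{'clock': 5.35, 'q': [-5.813, 10.676, 98.657, -0.392, 72.562, 73.22], 'position': [0.466, -0.007, 0.216], 'tool_rot': [-179.807, 1.921, 11.094], 'wrist_force': [0.269, -0.553, -0.068], 'opening': 0.803}
[-179.80734568    1.92149245   11.09393299]
to hover share [1.05 2.51 1.1 ]
```

play_rows(
  deltas=[
    [-0.6,[0.35,0.83,0.35],0],
    [-0.6,[0.35,0.83,0.35],0],
    [-0.6,[0.35,0.83,0.35],0],
    [-0.6,[0,0,0],0],
  ],
)

```text
clock: 5.85
position: [0.5266, -0.0988, 0.1704]
tool_rot: [-179.8, 1.9, 11.5]
wrist_force: [-0.1, -0.1, -0.2]
opening: 0.805
```

```bash
cat > st.py <<'E'
from h import *
import sys
from scipy.spatial.transform import Rotation as R
def st(tgt=None):
    o=get_obs();print({k:np.round(v,4).tolist() for k,v in o.items() if k in("clock","q","position","tool_rot","wrist_force","torque","opening")})
    Rm=R.from_euler("xyz",o["tool_rot"],degrees=True).as_matrix()
    if tgt is not None: print("share",(Rm.T@(np.array(tgt)-o["position"])/.04).round(3))
    return o,Rm
def snap(tag,rs=(195,300,225,370),rt=(170,270,270,400),f=6):
    for n,r in (("scene",rs),("top",rt)):
        im,d=optics.get_image(n);np.savez(f"pics/{n}_{tag}.npz",im=im,d=d)
        c=cv2.resize(im[r[0]:r[1],r[2]:r[3],::-1],None,fx=f,fy=f,interpolation=2)[:600,:800];cv2.imwrite(f"pics/{n}_{tag}.png",c)
E
python3 - <<'E'
from st import *
o,Rm=st((.525,-.098,.15));snap("h1",rs=(170,270,245,375))
E
```

```text
{'clock': 5.85, 'q': [-14.7167, 18.5491, 94.53, -0.6684, 68.7287, 64.0878], 'position': [0.5266, -0.0988, 0.1704], 'tool_rot': [-179.7625, 1.896, 11.4517], 'wrist_force': [-0.1158, -0.066, -0.214], 'torque': [-0.0755, -0.0185, -0.0217], 'opening': 0.805}
share [-0.018 -0.027  0.51 ]
```

View pics/scene_h1.png

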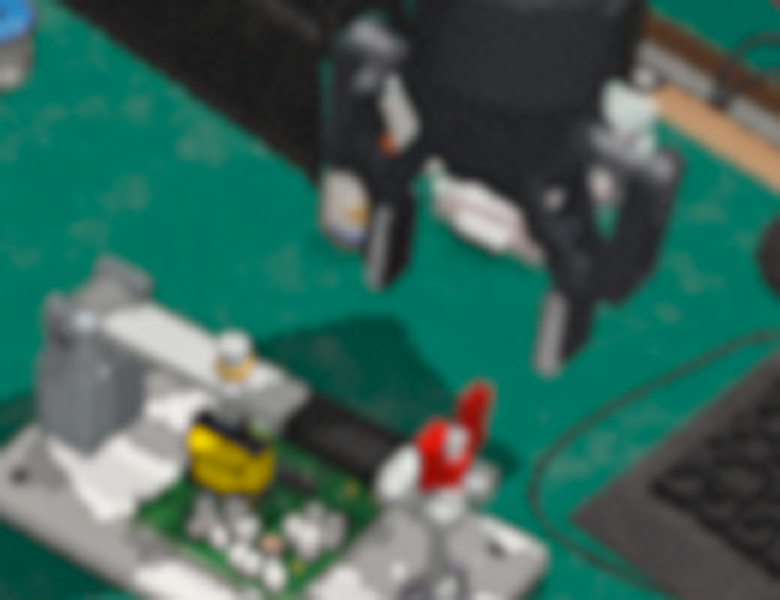

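View pics/top_h1.png

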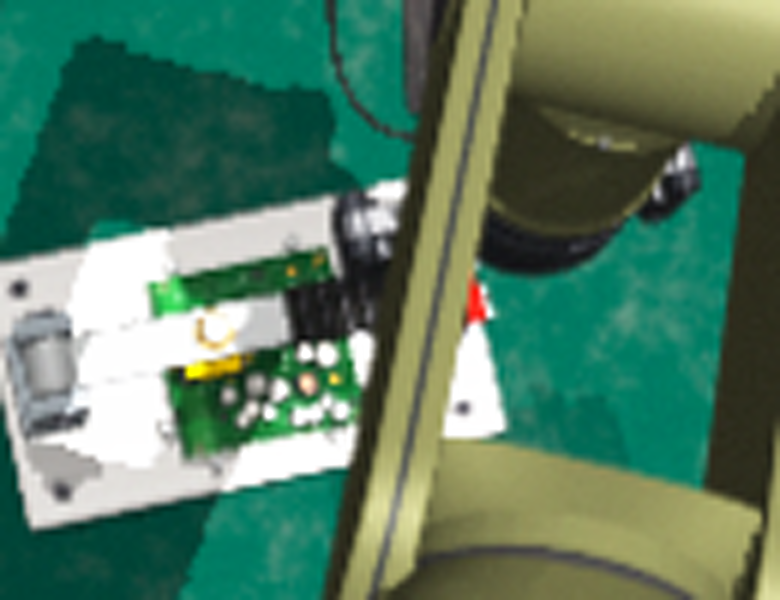

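```bash
python3 - <<'E'
from st import *
o,Rm=st()
p=o["position"]
for b in (0,.005,.01):
  P=[p+Rm@np.array([x,s*.039,-b]) for s in(-1,1) for x in(0,)]
  print(b,proj("scene",P).round(1).tolist(),proj("scene",[np.mean(P,0)]).round(1))
# sensitivity
q=proj("scene",[p,p+[.01,0,0],p+[0,.01,0],p+[0,0,.01]]);print((q[1:]-q[0]).round(2))
im=np.load("pics/scene_h1.npz")["im"];c=im[190:245,295:350,::-1];cv2.imwrite("pics/c.png",cv2.resize(c,None,fx=12,fy=10.9,interpolation=2))
E
```

```text
{'clock': 5.95, 'q': [-14.5959, 18.3921, 94.6341, -0.6187, 68.8149, 64.1371], 'position': [0.5253, -0.097, 0.1712], 'tool_rot': [-179.7087, 1.9062, 11.5046], 'wrist_force': [-0.9323, 0.7745, 0.1053], 'torque': [0.0412, -0.0168, -0.0088], 'opening': 0.7982}
0 [[307.2, 217.4], [335.7, 231.5]] [[321.2 224.4]]
0.005 [[307.4, 215.7], [336.0, 229.9]] [[321.5 222.7]]
0.01 [[307.6, 214.1], [336.3, 228.2]] [[321.7 221. ]]
[[ 3.01 -1.8 ]
 [-3.1  -2.19]
 [ 0.41 -3.3 ]]
```

View pics/c.png

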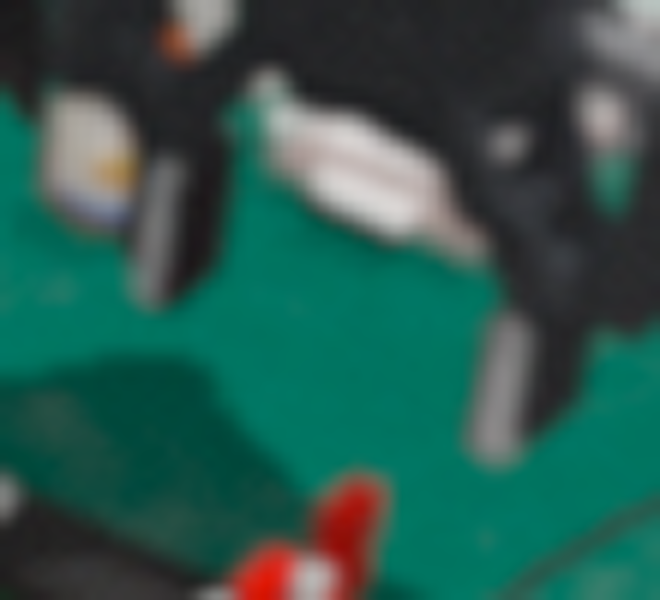

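play_rows(
  deltas=[
    [-0.1,[0,0.0,0.3],0],
    [0.2,[0,0.0,0.3],0],
    [0.3,[0,0,0.2],0],
    [0.3,[0,0,0.05],0],
    [0.3,[0,0,0],0],
    [0.3,[0,0,0],0],
  ],
)

```text
clock: 6.7
position: [0.5223, -0.0942, 0.1358]
tool_rot: [-179.7, 1.9, 11.7]
wrist_force: [0.3, -0.8, -0.9]
opening: 0.348
```

```bash
python3 - <<'E'
from st import *
o,Rm=st();im,d=optics.get_image("scene");np.savez("pics/scene_h2.npz",im=im,d=d)
c=im[205:260,290:350,::-1];cv2.imwrite("pics/c2.png",cv2.resize(c,None,fx=12,fy=10.9,interpolation=2))
p=o["position"];print(proj("scene",[p+Rm@np.array([-.011,s*.018,-.006]) for s in(-1,1)]))
st()
E
```

```text
{'clock': 6.7, 'q': [-14.4044, 20.3185, 97.6205, -0.601, 63.9255, 64.1533], 'position': [0.5223, -0.0942, 0.1358], 'tool_rot': [-179.6643, 1.9106, 11.7208], 'wrist_force': [0.3114, -0.8044, -0.9032], 'torque': [0.0115, -0.0329, 0.0353], 'opening': 0.3478}
[[309.38363014 232.78619877]
 [322.32993953 239.3824419 ]]
{'clock': 6.75, 'q': [-14.4079, 20.3164, 97.6187, -0.6014, 63.9265, 64.1502], 'position': [0.5223, -0.0942, 0.1359], 'tool_rot': [-179.6659, 1.9081, 11.7205], 'wrist_force': [0.2492, -0.5769, 0.2193], 'torque': [0.0075, 0.0104, 0.0429], 'opening': 0.3518}
```

View pics/c2.png

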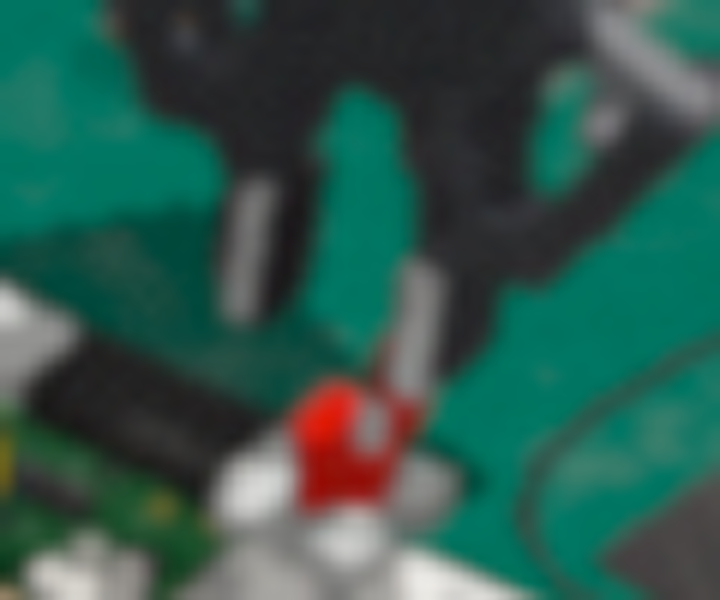

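```bash
python3 - <<'E'
from h import *
for b in ((0,0),(.7,.3),(.7,.8)):
  print(b,plane("scene",[(321-b[0],236.75-b[1])],.129))
print(plane("top",[(347.2,214.5)],.126), plane("top",[(346.63,214.75)],.122))
print(tri((320.3,236.3),(347.2,214.5)),tri((320.3,236.3),(346.6,214.75)))
E
```

```text
(0, 0) [[ 0.53069175 -0.09656923  0.129     ]]
(0.7, 0.3) [[ 0.53016257 -0.09476674  0.129     ]]
(0.7, 0.8) [[ 0.5314263  -0.09353542  0.129     ]]
[[ 0.52387075 -0.09741212  0.126     ]] [[ 0.52390529 -0.09649652  0.122     ]]
(array([ 0.52395473, -0.09744182,  0.13457842]), np.float64(0.0038377174862245234)) (array([ 0.52403699, -0.09648605,  0.13370183]), np.float64(0.005267055812657262))
```

play_rows(
  deltas=[
    [0.3,[0.0,0.06,0.25],0],
    [0.3,[0.0,0,0.3],0],
    [0.3,[0,0,0.25],0],
    [0.3,[0,0,0.1],0],
    [0.3,[0,0,0],0],
  ],
)

```text
clock: 7.38
position: [0.5214, -0.097, 0.097]
tool_rot: [-179.7, 1.9, 11.7]
wrist_force: [0.2, -0.3, -0.0]
opening: 0.351
```

```bash
python3 - <<'E'
from st import *
o,Rm=st((.5233,-.0965,.0995));im,d=optics.get_image("scene");np.savez("pics/scene_h3.npz",im=im,d=d)
c=im[215:270,290:350,::-1];cv2.imwrite("pics/c3.png",cv2.resize(c,None,fx=12,fy=10.9,interpolation=2))
E
```

```text
{'clock': 7.375, 'q': [-14.7149, 22.9715, 100.2233, -0.6465, 58.697, 63.938], 'position': [0.5214, -0.097, 0.097], 'tool_rot': [-179.6541, 1.9385, 11.6979], 'wrist_force': [0.2046, -0.3258, -0.0469], 'torque': [-0.0279, 0.0024, 0.0004], 'opening': 0.3506}
share [ 0.048 -0.003 -0.064]
```

View pics/c3.png

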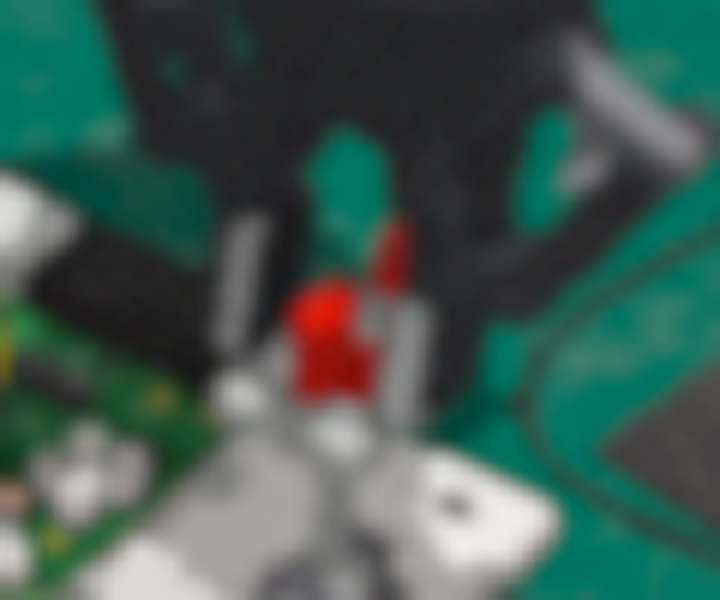

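play_rows(
  deltas=[
    [0.3,[0.06,0,-0.07],-0.5],
    [0.6,[0,0,0],0],
    [0.68,[0,0,0],0],
    [0.68,[0,0,0],0],
  ],
  grip_force=25,
)

```text
clock: 7.92
position: [0.5251, -0.0981, 0.1007]
tool_rot: [-179.8, 1.8, 14.6]
wrist_force: [0.3, -0.3, -2.1]
opening: 0.16
```

play_rows(
  deltas=[
    [0.74,[0,0,0],0],
    [0.74,[0,0,0],0],
  ],
)

```text
clock: 8.18
position: [0.5251, -0.098, 0.1007]
tool_rot: [-179.8, 1.8, 14.5]
wrist_force: [0.2, -1.8, -0.6]
opening: 0.148
```

```bash
python3 - <<'E'
from st import *
o,Rm=st((.5233,-.0965,.0995));im,d=optics.get_image("scene");np.savez("pics/scene_h4.npz",im=im,d=d)
c=im[215:270,290:350,::-1];cv2.imwrite("pics/c4.png",cv2.resize(c,None,fx=12,fy=10.9,interpolation=2))
E
```

```text
{'clock': 8.175, 'q': [-14.6469, 22.8671, 99.6721, -0.7712, 59.1426, 61.2328], 'position': [0.5251, -0.098, 0.1007], 'tool_rot': [-179.7594, 1.7892, 14.5292], 'wrist_force': [0.1707, -1.7877, -0.5904], 'torque': [-0.3193, -0.1428, 0.0989], 'opening': 0.1476}
share [-0.033 -0.049  0.032]
```

View pics/c4.png

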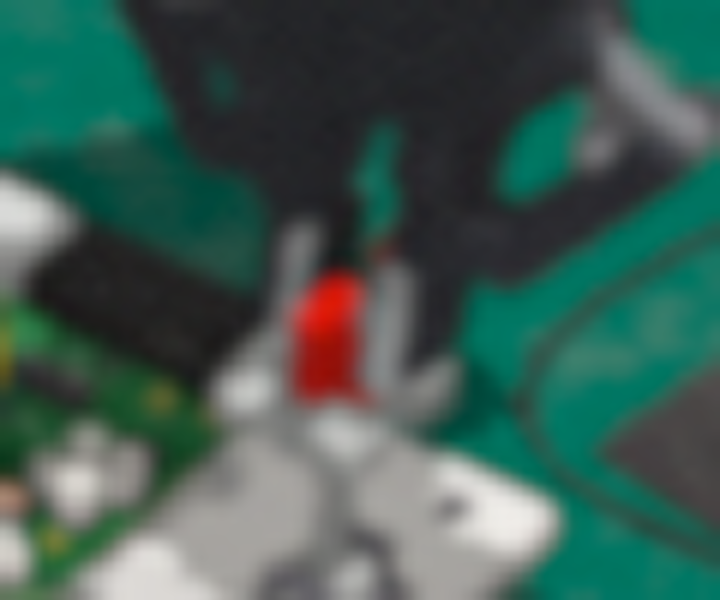

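play_rows(
  deltas=[
    [0.74,[0,0,0],-0.7],
    [0.74,[0,0,0],-0.7],
    [0.74,[0,0,0],0],
  ],
)

```text
clock: 8.6
position: [0.5252, -0.0982, 0.1008]
tool_rot: [-179.5, 1.7, 22.7]
wrist_force: [-0.0, -2.8, -2.1]
opening: 0.153
```

```bash
python3 - <<'E'
from st import *
st()
E
```

```text
{'clock': 8.6, 'q': [-14.6496, 22.8599, 99.6639, -0.7888, 59.1397, 53.0515], 'position': [0.5252, -0.0982, 0.1008], 'tool_rot': [-179.5301, 1.7311, 22.7204], 'wrist_force': [-0.0005, -2.7973, -2.1108], 'torque': [-0.3482, -0.0837, -0.0718], 'opening': 0.1527}
```

play_rows(
  deltas=[
    [1,[0,0,0],0],
    [1,[0,0,0],0],
    [1,[0,0,0],0],
  ],
)

```text
clock: 8.98
position: [0.5252, -0.0982, 0.1008]
tool_rot: [-179.5, 1.7, 22.6]
wrist_force: [0.9, -2.3, -1.1]
opening: 0.151
```

```bash
python3 - <<'E'
from st import *
st();im,d=optics.get_image("scene")
c=im[215:270,290:350,::-1];cv2.imwrite("pics/c5.png",cv2.resize(c,None,fx=12,fy=10.9,interpolation=2))
E
```

```text
{'clock': 8.975, 'q': [-14.6502, 22.8591, 99.6662, -0.7868, 59.1379, 53.1826], 'position': [0.5252, -0.0982, 0.1008], 'tool_rot': [-179.5329, 1.731, 22.5876], 'wrist_force': [0.8704, -2.2833, -1.1268], 'torque': [-0.3771, -0.0937, -0.0256], 'opening': 0.1509}
```

View pics/c5.png

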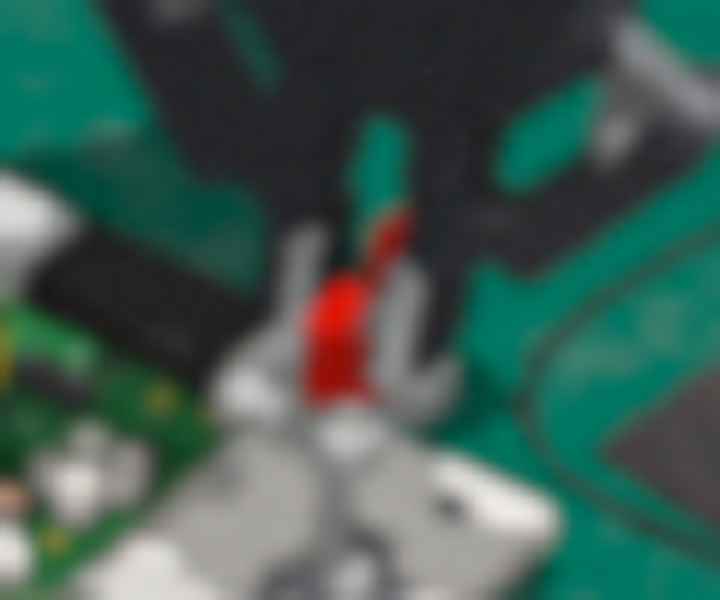

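play_rows(
  deltas=[
    [1,[0,0,-0.005],-1],
    [1,[0,0,-0.005],-1],
    [1,[0,0,-0.005],-1],
    [1,[0,0,-0.005],-1],
    [1,[0,0,-0.005],-1],
    [1,[0,0,-0.005],-1],
  ],
  grip_force=40,
)

```text
clock: 9.78
position: [0.5256, -0.0987, 0.1016]
tool_rot: [-178.7, 1.2, 58.0]
wrist_force: [0.7, -2.3, -1.3]
opening: 0.136
```

```bash
python3 - <<'E'
from st import *
st();im,d=optics.get_image("scene")
c=im[215:270,290:350,::-1];cv2.imwrite("pics/c6.png",cv2.resize(c,None,fx=12,fy=10.9,interpolation=2))
E
```

```text
{'clock': 9.775, 'q': [-14.666, 22.819, 99.5862, -0.828, 59.207, 17.7969], 'position': [0.5256, -0.0987, 0.1016], 'tool_rot': [-178.676, 1.1591, 57.9844], 'wrist_force': [0.6895, -2.2548, -1.2713], 'torque': [-0.4408, -0.1463, -0.0874], 'opening': 0.1358}
```

View pics/c6.png

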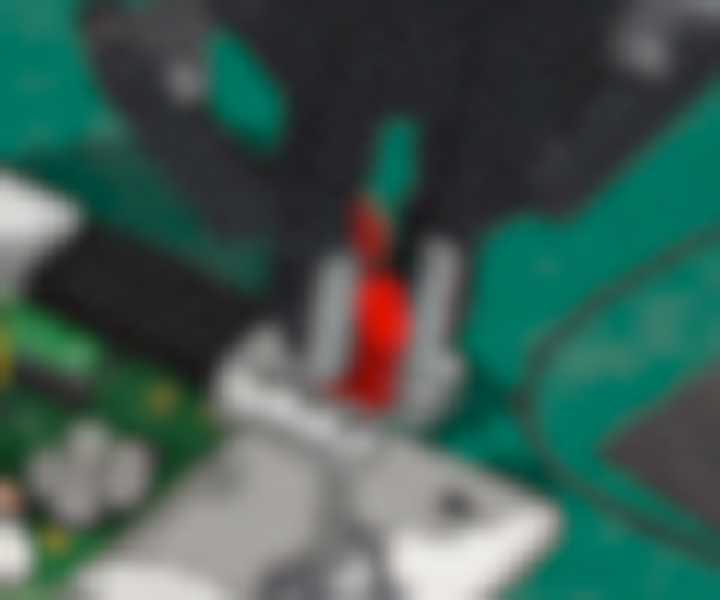

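play_rows(
  deltas=[
    [1,[0,0,-0.003],-1],
    [1,[0,0,-0.003],-1],
    [1,[0,0,-0.003],-1],
    [1,[0,0,-0.003],-1],
    [1,[0,0,-0.003],-1],
    [1,[0,0,-0.003],-1],
    [1,[0,0,-0.003],-1],
  ],
)

```text
clock: 10.7
position: [0.5264, -0.0988, 0.1024]
tool_rot: [-178.3, 0.0, 98.8]
wrist_force: [0.9, -1.5, -1.0]
opening: 0.136
```

play_rows(
  deltas=[
    [1,[0,0,-0.003],-1],
    [1,[0,0,-0.003],-1],
    [1,[0,0,-0.003],-1],
    [1,[0,0,-0.003],-1],
    [1,[0,0,-0.003],-1],
    [1,[0,0,-0.003],-1],
  ],
)

```text
clock: 11.45
position: [0.5269, -0.0986, 0.1031]
tool_rot: [-178.7, -0.9, 133.7]
wrist_force: [1.2, -1.1, -1.0]
opening: 0.137
```

```bash
python3 - <<'E'
from st import *
st();im,d=optics.get_image("scene")
c=im[215:270,290:350,::-1];cv2.imwrite("pics/c7.png",cv2.resize(c,None,fx=12,fy=10.9,interpolation=2))
E
```

```text
{'clock': 11.45, 'q': [-14.6621, 22.7389, 99.4479, -0.7548, 59.2913, -57.9407], 'position': [0.5269, -0.0986, 0.1031], 'tool_rot': [-178.6727, -0.9154, 133.6619], 'wrist_force': [1.2039, -1.0648, -0.9552], 'torque': [-0.3448, -0.1231, -0.1438], 'opening': 0.1372}
```

View pics/c7.png

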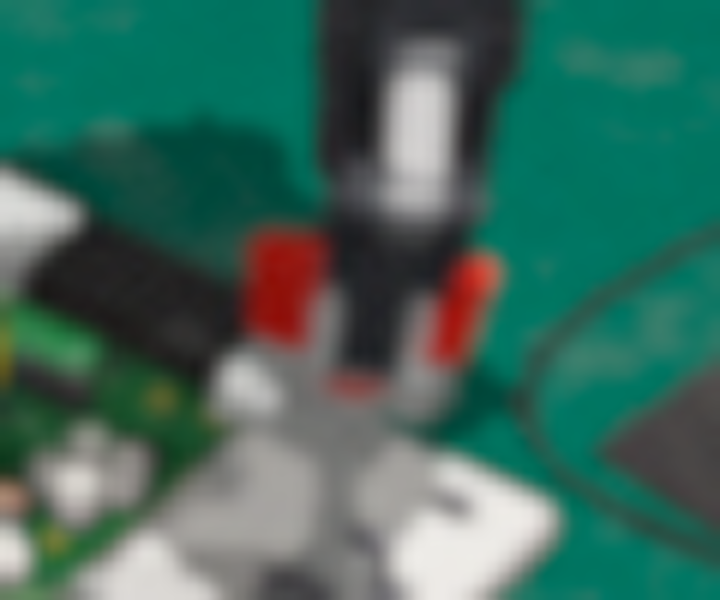

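play_rows(
  deltas=[
    [1,[0,0,-0.003],-1],
    [1,[0,0,-0.003],-1],
    [1,[0,0,-0.003],-1],
    [1,[0,0,-0.003],-1],
    [1,[0,0,0],0],
  ],
)

```text
clock: 12.12
position: [0.5272, -0.0983, 0.1036]
tool_rot: [-179.2, -1.3, 156.6]
wrist_force: [0.4, -1.4, 0.1]
opening: 0.136
```

play_rows(
  deltas=[
    [1,[-0.03,-0.04,0],0],
    [1,[0,0,0],0],
  ],
)

```text
clock: 12.38
position: [0.5274, -0.0993, 0.1035]
tool_rot: [-179.2, -1.4, 156.3]
wrist_force: [0.3, -0.4, 1.1]
opening: 0.142
```

play_rows(
  deltas=[
    [1,[-0.03,-0.04,0],0],
  ],
)

```text
clock: 12.5
position: [0.5274, -0.1, 0.1034]
tool_rot: [-179.4, -1.5, 156.2]
wrist_force: [-0.5, 7.5, 1.0]
opening: 0.14
```

play_rows(
  deltas=[
    [1,[0.03,0.045,0],0],
    [1,[0,0,-0.003],-1],
    [1,[0,0,-0.003],-1],
    [1,[0,0,-0.003],-1],
    [1,[0,0,-0.003],-1],
    [1,[0,0,-0.003],-1],
    [1,[0,0,0],0],
  ],
)

```text
clock: 13.38
position: [0.5275, -0.099, 0.1041]
tool_rot: [-180.0, -1.6, -174.4]
wrist_force: [-0.3, -0.2, 0.7]
opening: 0.139
```

```bash
cat > pull.py <<'E'
from st import *
o,Rm=st();y=np.radians(11.3);d=np.array([np.sin(y),-np.cos(y),0])
print("pull dir tool",(Rm.T@d).round(3),"F along",o["wrist_force"]@d)
E
python3 pull.py
```

```text
{'clock': 13.375, 'q': [-14.7527, 22.7065, 99.3016, -0.6499, 59.4782, -110.0546], 'position': [0.5275, -0.099, 0.1041], 'tool_rot': [-179.9925, -1.5867, -174.3609], 'wrist_force': [-0.2568, -0.1588, 0.7387], 'torque': [0.1437, -0.0549, -0.0529], 'opening': 0.1386}
pull dir tool [-0.099 -0.995 -0.003] F along 0.1054297475207598
```

play_rows(
  deltas=[
    [1,[0,-0.05,0],0],
    [1,[0,0,0],0],
  ],
)

```text
clock: 13.62
position: [0.5275, -0.0992, 0.1041]
tool_rot: [179.8, -1.6, -174.6]
wrist_force: [0.7, 1.4, 1.2]
opening: 0.138
```

play_rows(
  deltas=[
    [1,[0,-0.04,0],0],
  ],
)

```text
clock: 13.75
position: [0.5275, -0.0996, 0.104]
tool_rot: [179.7, -1.6, -174.7]
wrist_force: [1.1, 7.4, 1.4]
opening: 0.142
```

play_rows(
  deltas=[
    [1,[0,0.035,0],0],
    [1,[0,0,-0.003],-1],
    [1,[0,0,-0.003],-1],
    [1,[0,0,-0.003],-1],
    [1,[0,0,-0.003],-1],
    [1,[0,0,-0.003],-1],
    [1,[0,0,0],0],
  ],
)

```text
clock: 14.62
position: [0.5274, -0.0988, 0.1047]
tool_rot: [179.0, -1.3, -145.4]
wrist_force: [0.3, 2.9, 1.2]
opening: 0.135
```

```bash
python3 pull.py
```

```text
{'clock': 14.625, 'q': [-14.8912, 22.6886, 99.2293, -0.393, 59.6572, -139.2989], 'position': [0.5274, -0.0988, 0.1047], 'tool_rot': [179.0228, -1.2805, -145.3782], 'wrist_force': [0.3351, 2.8738, 1.2387], 'torque': [0.4826, -0.1156, -0.0765], 'opening': 0.1354}
pull dir tool [ 0.396 -0.918 -0.007] F along -2.752422151378967
```

play_rows(
  deltas=[
    [1,[0.015,-0.035,0],0],
    [1,[0.015,-0.035,0],0],
  ],
)

```text
clock: 14.88
position: [0.5274, -0.0993, 0.1046]
tool_rot: [178.8, -1.2, -145.7]
wrist_force: [-0.7, 7.8, 2.2]
opening: 0.132
```

play_rows(
  deltas=[
    [1,[0.015,-0.035,0],0],
  ],
)

```text
clock: 15.0
position: [0.5274, -0.0993, 0.1046]
tool_rot: [178.6, -1.1, -145.8]
wrist_force: [-0.2, 7.8, 2.2]
opening: 0.136
```

play_rows(
  deltas=[
    [1,[-0.015,0.035,0],0],
    [-0.6,[0,0,0],0],
    [-0.6,[0,0,0],0],
    [-0.6,[0,0,0],0],
    [-0.6,[0,0,0],0],
    [-0.6,[0,0,-0.2],0],
    [-0.6,[0,0,-0.2],0],
  ],
)

```text
clock: 15.88
position: [0.5272, -0.1004, 0.1209]
tool_rot: [178.8, -1.3, -146.0]
wrist_force: [-0.5, 0.3, 0.1]
opening: 0.797
```

play_rows(
  deltas=[
    [-0.6,[0,0,-0.01],1],
    [-0.6,[0,0,-0.01],1],
    [-0.6,[0,0,-0.01],1],
    [-0.6,[0,0,-0.01],1],
    [-0.6,[0,0,-0.01],1],
    [-0.6,[0,0,-0.01],1],
    [-0.6,[0,0,-0.01],1],
    [-0.6,[0,0,-0.01],1],
    [-0.6,[0,0,-0.01],1],
    [-0.6,[0,0,-0.01],1],
    [-0.6,[0,0,-0.01],1],
    [-0.6,[0,0,-0.01],1],
    [-0.6,[0,0,-0.01],1],
    [-0.6,[0,0,-0.01],1],
    [-0.6,[0,0,-0.01],1],
  ],
)

```text
clock: 17.75
position: [0.5325, -0.1015, 0.1394]
tool_rot: [-179.3, -0.5, 125.2]
wrist_force: [0.1, 0.6, -0.1]
opening: 0.798
```

```bash
python3 - <<'E'
from st import *
st()
im,d=optics.get_image("scene")
c=im[205:265,290:350,::-1];cv2.imwrite("pics/c8.png",cv2.resize(c,None,fx=12,fy=10,interpolation=2))
E
```

```text
{'clock': 17.75, 'q': [-15.11, 20.4175, 96.7738, -0.2445, 63.6826, -50.2098], 'position': [0.5325, -0.1015, 0.1394], 'tool_rot': [-179.2735, -0.5324, 125.2065], 'wrist_force': [0.0629, 0.5605, -0.0954], 'torque': [0.0009, -0.0496, -0.0057], 'opening': 0.798}
```

View pics/c8.png

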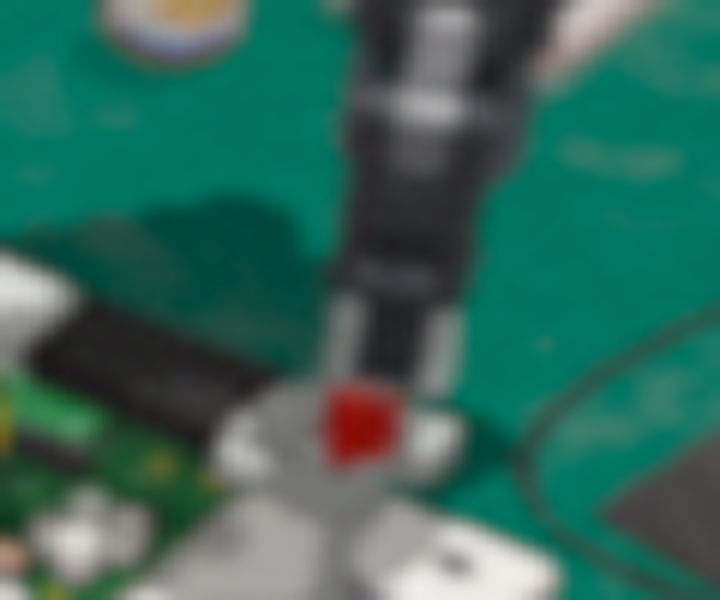

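play_rows(
  deltas=[
    [-0.6,[0,0,0],1],
    [-0.6,[0,0,0],1],
    [-0.6,[0,0,0],1],
    [-0.6,[0,0,0],1],
    [-0.6,[0,0,0],1],
    [-0.6,[0,0,0],1],
    [-0.6,[0,0,0],1],
    [-0.6,[0,0,0],1],
    [-0.6,[0,0,0],1],
    [-0.6,[0,0,0],1],
    [-0.6,[0,0,0],1],
    [-0.6,[0,0,0],1],
    [-0.6,[0,0,0],1],
    [-0.6,[0,0,0],1],
    [-0.6,[0,0,0],1],
    [-0.6,[0,0,0],0],
  ],
)

```text
clock: 19.8
position: [0.5357, -0.1021, 0.1491]
tool_rot: [-180.0, 0.3, 37.8]
wrist_force: [-0.4, -0.3, -0.9]
opening: 0.799
```

```bash
python3 - <<'E'
from st import *
st((.527,-.0984,.105))
E
```

```text
{'clock': 19.8, 'q': [-15.068, 19.7335, 96.2091, -0.2654, 64.2533, 37.2737], 'position': [0.5357, -0.1021, 0.1491], 'tool_rot': [-179.9884, 0.3087, 37.774], 'wrist_force': [-0.3724, -0.3365, -0.8921], 'torque': [-0.0172, 0.0277, -0.0705], 'opening': 0.799}
share [-0.11  -0.207  1.103]
```

play_rows(
  deltas=[
    [-0.6,[-0.13,-0.21,0.2],0.6],
    [-0.6,[0,0,0.3],0],
    [0,[0,0,0.3],0],
    [0.3,[0,0,0.2],0],
    [0.4,[0,0,0],0],
  ],
)

```text
clock: 20.42
position: [0.5276, -0.0992, 0.1077]
tool_rot: [179.9, 0.2, 34.8]
wrist_force: [0.8, -0.0, -0.1]
opening: 0.301
```

```bash
python3 - <<'E'
from st import *
st((.5263,-.0985,.104))
im,d=optics.get_image("scene")
c=im[205:265,290:350,::-1];cv2.imwrite("pics/c9.png",cv2.resize(c,None,fx=12,fy=10,interpolation=2))
E
```

```text
{'clock': 20.425, 'q': [-14.9926, 21.8369, 100.1781, -0.2847, 58.0593, 40.3384], 'position': [0.5276, -0.0992, 0.1077], 'tool_rot': [179.9007, 0.2323, 34.8195], 'wrist_force': [0.7818, -0.0162, -0.0943], 'torque': [0.0095, 0.0292, 0.0749], 'opening': 0.301}
share [-0.016 -0.034  0.092]
```

View pics/c9.png

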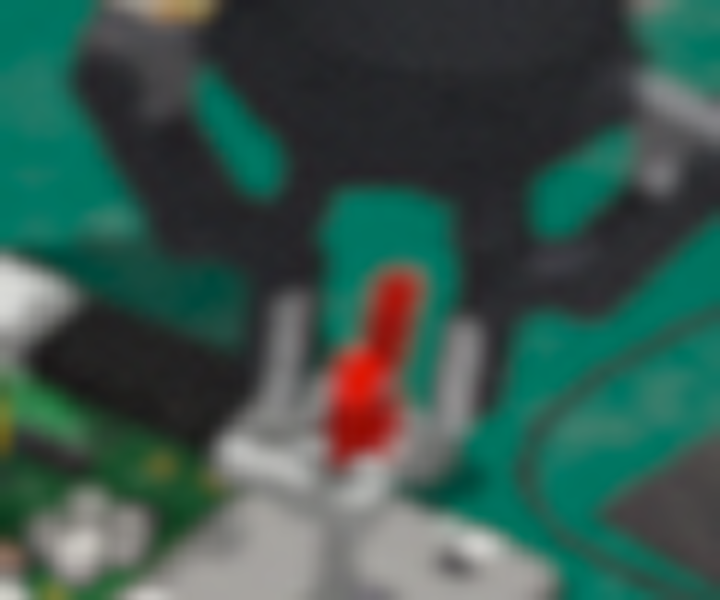

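play_rows(
  deltas=[
    [0.5,[0,-0.02,0.09],0],
    [0.7,[0,0,0],0],
    [1,[0,0,0],0],
    [1,[0,0,0],0],
    [1,[0,0,0],0],
  ],
)

```text
clock: 21.1
position: [0.5274, -0.0984, 0.1044]
tool_rot: [179.9, 0.2, 34.8]
wrist_force: [0.0, -0.2, -2.3]
opening: 0.138
```

play_rows(
  deltas=[
    [1,[0,0,-0.003],-1],
    [1,[0,0,-0.003],-1],
    [1,[0,0,-0.003],-1],
    [1,[0,0,-0.003],-1],
    [1,[0,0,0],0],
  ],
)

```text
clock: 21.72
position: [0.5272, -0.0982, 0.1049]
tool_rot: [-180.0, 0.2, 58.4]
wrist_force: [-0.8, 0.4, -2.0]
opening: 0.138
```

```bash
python3 pull.py
```

```text
{'clock': 21.725, 'q': [-14.9318, 21.9835, 100.4503, -0.2206, 57.6263, 16.8358], 'position': [0.5272, -0.0982, 0.1049], 'tool_rot': [-179.9962, 0.1957, 58.3506], 'wrist_force': [-0.7968, 0.3737, -2.0378], 'torque': [0.0688, 0.0308, 0.003], 'opening': 0.1376}
pull dir tool [-0.732  0.681  0.002] F along -0.5226211220101527
```

play_rows(
  deltas=[
    [1,[-0.03,0.03,0],0],
    [1,[-0.03,0.03,0],0],
  ],
)

```text
clock: 21.98
position: [0.5272, -0.0989, 0.1048]
tool_rot: [-179.8, -0.0, 58.1]
wrist_force: [0.3, 6.7, 0.1]
opening: 0.142
```

play_rows(
  deltas=[
    [1,[-0.03,0.03,0],0],
  ],
)

```text
clock: 22.1
position: [0.5272, -0.0989, 0.1048]
tool_rot: [-179.6, -0.1, 58.0]
wrist_force: [-0.3, 6.1, 1.7]
opening: 0.136
```

play_rows(
  deltas=[
    [1,[0.02,-0.015,0],0],
    [0.45,[0,0,0],0],
    [0.5,[0,0,0],0],
    [0.5,[0,0.08,0],0],
    [0.5,[-0.03,0.03,0],0],
  ],
)

```text
clock: 22.72
position: [0.5298, -0.1013, 0.1051]
tool_rot: [-179.6, -0.1, 57.9]
wrist_force: [-2.4, 6.1, 1.1]
opening: 0.25
```

play_rows(
  deltas=[
    [0.5,[-0.03,0.03,0],0],
    [0.5,[-0.03,0.03,0],0],
  ],
)

```text
clock: 22.98
position: [0.5289, -0.1025, 0.1047]
tool_rot: [-179.3, -0.2, 57.8]
wrist_force: [-2.2, 5.2, 1.4]
opening: 0.246
```

play_rows(
  deltas=[
    [0.5,[-0.03,0.03,0],0],
    [0.5,[-0.03,0.03,0],0],
  ],
)

```text
clock: 23.22
position: [0.528, -0.1038, 0.1042]
tool_rot: [-179.0, -0.3, 57.7]
wrist_force: [-1.8, 4.1, 1.3]
opening: 0.251
```

```bash
python3 - <<'E'
from st import *
st((.527,-.0983,.105))
im,d=optics.get_image("scene")
c=im[205:265,290:350,::-1];cv2.imwrite("pics/c10.png",cv2.resize(c,None,fx=12,fy=10,interpolation=2))
E
```

```text
{'clock': 23.225, 'q': [-16.0188, 22.4802, 99.6825, 0.6675, 58.6984, 15.885], 'position': [0.528, -0.1038, 0.1042], 'tool_rot': [-179.0154, -0.3073, 57.7424], 'wrist_force': [-1.7968, 4.0672, 1.3459], 'torque': [0.8918, 0.3254, 0.0112], 'opening': 0.2508}
share [ 0.104 -0.096 -0.017]
```

View pics/c10.png

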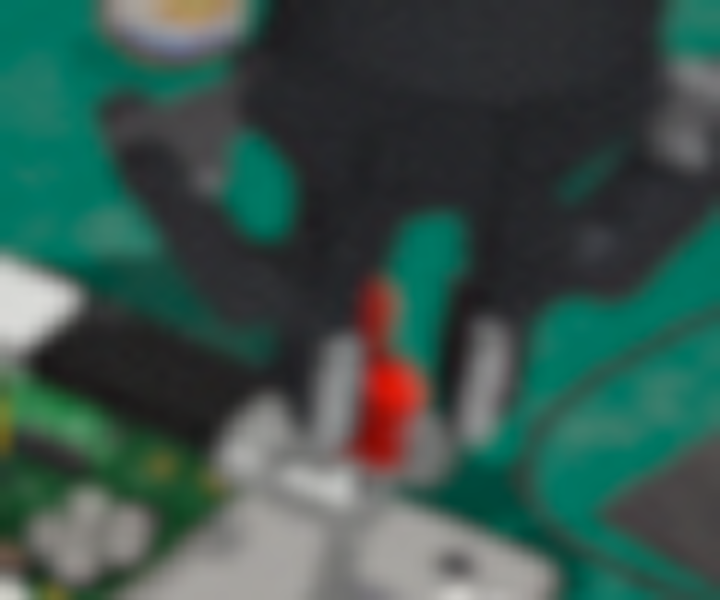

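play_rows(
  deltas=[
    [0.5,[0.1,-0.1,-0.02],0],
    [0.8,[0,0,0],0],
    [1,[0,0,0],0],
    [1,[0,0,0],0],
    [1,[0,0,-0.003],-1],
    [1,[0,0,-0.003],-1],
    [1,[0,0,-0.003],-1],
    [1,[0,0,-0.003],-1],
    [1,[0,0,0],0],
  ],
)

```text
clock: 24.4
position: [0.5268, -0.0984, 0.1058]
tool_rot: [-179.2, -0.7, 81.2]
wrist_force: [-1.1, 1.5, 1.6]
opening: 0.14
```

```bash
python3 pull.py
```

```text
{'clock': 24.4, 'q': [-15.5021, 22.2084, 99.8669, 0.6818, 58.7655, -7.1088], 'position': [0.5268, -0.0984, 0.1058], 'tool_rot': [-179.2353, -0.6776, 81.2443], 'wrist_force': [-1.0572, 1.523, 1.5545], 'torque': [0.3778, 0.239, -0.0505], 'opening': 0.1398}
pull dir tool [-0.939  0.343 -0.016] F along -1.7006046286965644
```

play_rows(
  deltas=[
    [1,[-0.045,0.015,0],0],
    [1,[-0.045,0.015,0],0],
  ],
)

```text
clock: 24.65
position: [0.5268, -0.0992, 0.1057]
tool_rot: [-179.1, -1.0, 80.9]
wrist_force: [-0.5, 8.7, 2.3]
opening: 0.137
```

play_rows(
  deltas=[
    [1,[-0.045,0.015,0],0],
  ],
)

```text
clock: 24.78
position: [0.5268, -0.0992, 0.1057]
tool_rot: [-179.0, -1.2, 80.8]
wrist_force: [-1.0, 8.2, 3.7]
opening: 0.138
```

play_rows(
  deltas=[
    [1,[0.03,-0.01,0],0],
    [1,[0,0,-0.003],-1],
    [1,[0,0,-0.003],-1],
    [1,[0,0,-0.003],-1],
    [1,[0,0,-0.003],-1],
    [1,[0,0,-0.003],-1],
    [1,[0,0,0],0],
  ],
)

```text
clock: 25.65
position: [0.5263, -0.0985, 0.1064]
tool_rot: [-179.7, -1.5, 109.8]
wrist_force: [-1.6, 3.6, 1.3]
opening: 0.136
```

```bash
python3 pull.py
```

```text
{'clock': 25.65, 'q': [-15.8297, 22.2404, 99.7059, 1.1861, 59.1647, -36.2033], 'position': [0.5263, -0.0985, 0.1064], 'tool_rot': [-179.6935, -1.4716, 109.7518], 'wrist_force': [-1.5527, 3.5829, 1.2984], 'torque': [0.4779, 0.228, -0.0066], 'opening': 0.1359}
pull dir tool [-0.989 -0.147 -0.025] F along -3.8176915486664864
```

play_rows(
  deltas=[
    [1,[-0.05,-0.01,0],0],
    [1,[-0.05,-0.01,0],0],
  ],
)

```text
clock: 25.9
position: [0.5264, -0.0994, 0.1063]
tool_rot: [-179.7, -1.8, 109.4]
wrist_force: [-2.1, 9.2, 4.1]
opening: 0.131
```

play_rows(
  deltas=[
    [1,[-0.05,-0.01,0],0],
  ],
)

```text
clock: 26.02
position: [0.5264, -0.0994, 0.1063]
tool_rot: [-179.8, -2.0, 109.2]
wrist_force: [-1.3, 8.2, 4.2]
opening: 0.138
```

play_rows(
  deltas=[
    [1,[0.035,0.005,0],0],
    [1,[0,0,-0.003],-1],
    [1,[0,0,-0.003],-1],
    [1,[0,0,-0.003],-1],
    [1,[0,0,-0.003],-1],
    [1,[0,0,-0.003],-1],
    [1,[0,0,0],0],
  ],
)

```text
clock: 26.9
position: [0.5259, -0.099, 0.107]
tool_rot: [179.3, -1.8, 138.0]
wrist_force: [-1.0, 3.1, 1.6]
opening: 0.132
```

```bash
python3 pull.py; python3 - <<'E'
from st import *
im,d=optics.get_image("scene")
c=im[205:265,290:350,::-1];cv2.imwrite("pics/c11.png",cv2.resize(c,None,fx=12,fy=10,interpolation=2))
E
```

```text
{'clock': 26.9, 'q': [-16.1834, 22.2759, 99.5503, 1.6678, 59.5356, -65.0205], 'position': [0.5259, -0.099, 0.107], 'tool_rot': [179.2948, -1.8424, 137.9858], 'wrist_force': [-0.9893, 3.0754, 1.58], 'torque': [0.4827, 0.2261, -0.0544], 'opening': 0.1324}
pull dir tool [-0.802 -0.597 -0.033] F along -3.209659612938875
```

View pics/c11.png

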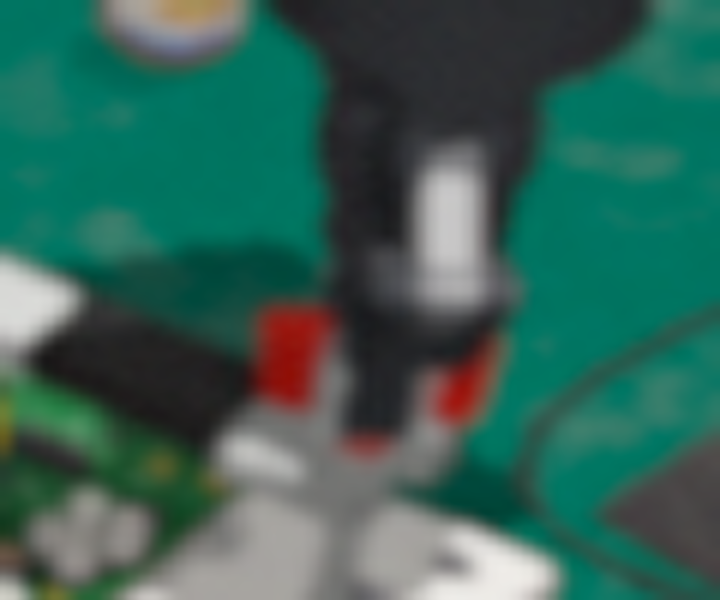

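play_rows(
  deltas=[
    [1,[-0.04,-0.03,0],0],
    [1,[-0.04,-0.03,0],0],
  ],
)

```text
clock: 27.2
position: [0.526, -0.0998, 0.1069]
tool_rot: [179.1, -2.1, 137.6]
wrist_force: [-1.7, 8.8, 4.5]
opening: 0.137
```

play_rows(
  deltas=[
    [1,[-0.04,-0.03,0],0],
  ],
)

```text
clock: 27.32
position: [0.526, -0.0998, 0.1069]
tool_rot: [179.0, -2.3, 137.5]
wrist_force: [-2.1, 8.9, 4.3]
opening: 0.138
```

play_rows(
  deltas=[
    [1,[0.03,0.025,0],0],
    [-0.4,[0,0,0],0],
    [-0.4,[0,0,0],0],
    [-0.4,[0,0,0],0],
    [-0.4,[0,0,0],0],
    [-0.4,[0,0,0],-1],
    [-0.4,[0,0,0],-1],
    [-0.4,[0,0,0],-1],
    [-0.4,[0,0,0],-1],
    [-0.4,[0,0,0],-1],
    [-0.4,[0,0,0],-1],
    [-0.4,[0,0,0],-1],
    [-0.4,[0,0,0],-1],
    [-0.4,[0,0,0],-1],
    [-0.4,[0,0,0],0],
  ],
)

```text
clock: 29.2
position: [0.5289, -0.1027, 0.1067]
tool_rot: [178.0, -0.4, -169.6]
wrist_force: [0.7, 0.2, -0.5]
opening: 0.697
```

```bash
python3 pull.py; python3 - <<'E'
from st import *
im,d=optics.get_image("scene")
c=im[205:265,290:350,::-1];cv2.imwrite("pics/c12.png",cv2.resize(c,None,fx=12,fy=10,interpolation=2))
E
```

```text
{'clock': 29.2, 'q': [-16.6111, 22.4776, 99.2418, 1.893, 59.5198, -117.9772], 'position': [0.5289, -0.1027, 0.1067], 'tool_rot': [177.9902, -0.3509, -169.6057], 'wrist_force': [0.6612, 0.1782, -0.4543], 'torque': [-0.0482, -0.0056, 0.0006], 'opening': 0.697}
pull dir tool [-0.016 -0.999 -0.035] F along -0.04515466176385578
```

View pics/c12.png

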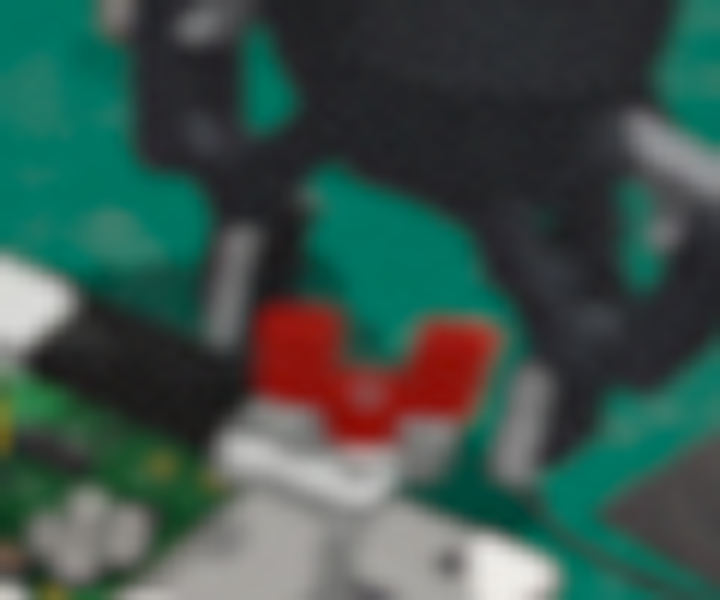

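play_rows(
  deltas=[
    [-0.4,[0,-0.1,0.1],0],
    [-0.4,[0,-0.08,0],0],
  ],
)

```text
clock: 29.5
position: [0.5306, -0.1091, 0.1023]
tool_rot: [177.9, -0.3, -169.8]
wrist_force: [1.1, 0.6, 0.0]
opening: 0.702
```

play_rows(
  deltas=[
    [-0.4,[0,-0.05,0],0],
    [-0.4,[0,-0.04,0],0],
  ],
)

```text
clock: 29.75
position: [0.5309, -0.1133, 0.102]
tool_rot: [177.9, -0.4, -169.8]
wrist_force: [-0.0, 0.9, 0.7]
opening: 0.702
```

play_rows(
  deltas=[
    [-0.4,[0,-0.04,0],0],
    [-0.4,[0,-0.04,0],0],
  ],
)

```text
clock: 30.0
position: [0.5314, -0.1163, 0.102]
tool_rot: [177.9, -0.4, -169.9]
wrist_force: [0.6, 1.3, 1.4]
opening: 0.701
```

play_rows(
  deltas=[
    [-0.4,[0,-0.05,0],0],
    [-0.4,[0,-0.05,0],0],
  ],
)

```text
clock: 30.25
position: [0.5322, -0.1202, 0.1021]
tool_rot: [177.9, -0.3, -169.9]
wrist_force: [-0.1, 1.5, 2.8]
opening: 0.7
```

play_rows(
  deltas=[
    [-0.4,[0,-0.05,0],0],
    [-0.4,[0,-0.05,0],0],
  ],
)

```text
clock: 30.5
position: [0.5331, -0.1245, 0.102]
tool_rot: [177.9, -0.3, -169.9]
wrist_force: [0.2, 1.3, 1.6]
opening: 0.701
```

```bash
python3 pull.py; python3 - <<'E'
from st import *
im,d=optics.get_image("scene")
c=im[205:265,290:350,::-1];cv2.imwrite("pics/c13.png",cv2.resize(c,None,fx=12,fy=10,interpolation=2))
E
```

```text
{'clock': 30.5, 'q': [-18.7283, 23.4159, 98.416, 1.9844, 59.4916, -119.8833], 'position': [0.5331, -0.1245, 0.102], 'tool_rot': [177.8713, -0.3205, -169.8663], 'wrist_force': [0.2322, 1.3039, 1.6029], 'torque': [0.2787, 0.002, -0.0331], 'opening': 0.7006}
pull dir tool [-0.02  -0.999 -0.037] F along -1.2331128388866002
```

View pics/c13.png

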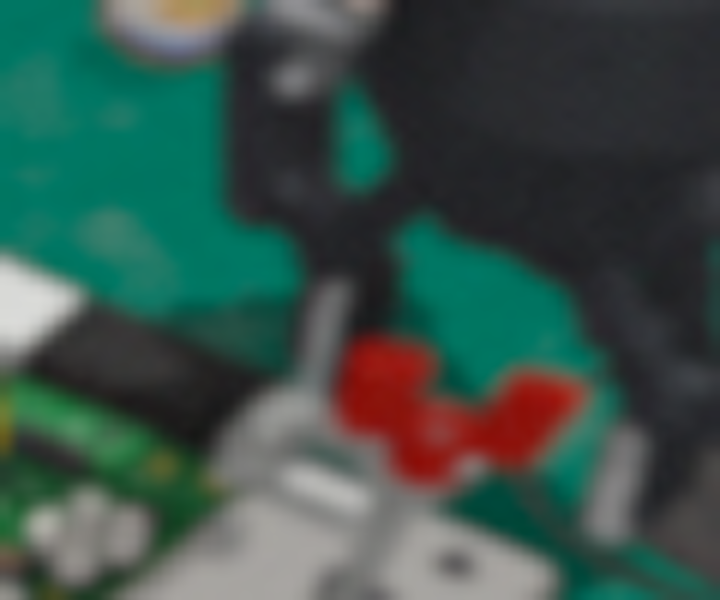

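play_rows(
  deltas=[
    [-0.4,[0,-0.09,0],0],
    [-0.4,[0,-0.09,0],0],
    [-0.4,[0,-0.09,0],0],
    [-0.4,[0,-0.09,0],0],
  ],
)

```text
clock: 31.05
position: [0.5358, -0.141, 0.101]
tool_rot: [178.0, -0.4, -169.8]
wrist_force: [-0.1, 0.4, -0.1]
opening: 0.694
```

play_rows(
  deltas=[
    [-0.6,[0,-0.09,0],0],
    [-0.8,[0,-0.09,0],0],
    [-0.8,[0,-0.09,0],0],
    [-0.8,[0,-0.09,0],0],
  ],
)

```text
clock: 31.55
position: [0.5384, -0.1564, 0.1004]
tool_rot: [178.0, -0.4, -169.8]
wrist_force: [-0.1, 0.4, -0.5]
opening: 0.896
```

```bash
python3 pull.py; python3 - <<'E'
from st import *
im,d=optics.get_image("scene")
c=im[205:275,290:360,::-1];cv2.imwrite("pics/c14.png",cv2.resize(c,None,fx=10,fy=8.5,interpolation=2))
E
```

```text
{'clock': 31.55, 'q': [-21.513, 24.444, 96.7958, 1.7354, 60.1324, -122.5559], 'position': [0.5384, -0.1564, 0.1004], 'tool_rot': [178.0048, -0.3676, -169.8329], 'wrist_force': [-0.1482, 0.3687, -0.4789], 'torque': [-0.0236, -0.001, -0.0201], 'opening': 0.8956}
pull dir tool [-0.02  -0.999 -0.035] F along -0.39062763279911306
```

View pics/c14.png

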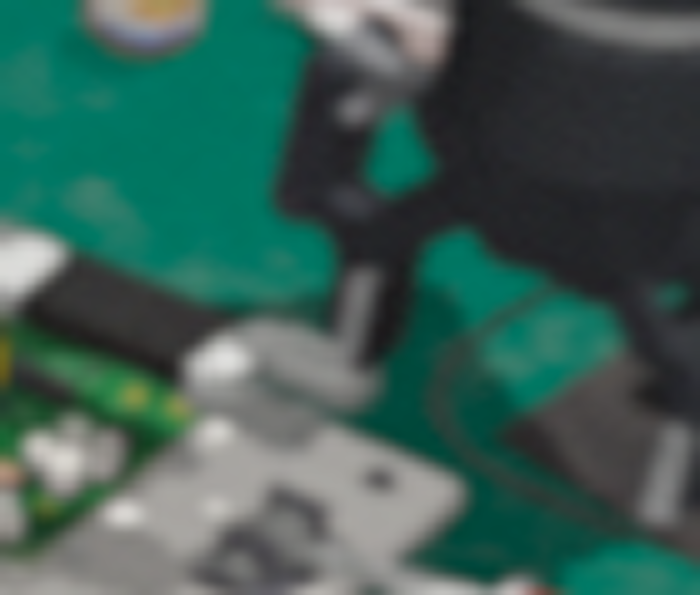

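play_rows(
  deltas=[
    [-0.6,[0,0,-0.8],0],
    [-0.4,[0,0,-0.8],0],
    [-0.4,[0,0.3,-0.6],0],
    [-0.4,[0,0.3,0],1],
    [-0.4,[0,0,0],1],
    [-0.4,[0,0,0],1],
    [-0.4,[0,0,0],1],
    [-0.4,[0,0,0],1],
    [-0.4,[0,0,0],1],
    [-0.4,[0,0,0],1],
    [-0.4,[0,0,0],1],
    [-0.4,[0,0,0],1],
    [-0.4,[0,0,0],1],
    [-0.4,[0,0,0],1],
    [-0.4,[0,0,0],1],
    [-0.4,[0,0,0],1],
    [-0.4,[0,0,0],1],
    [-0.4,[0,0,0],1],
    [-0.4,[0,0,0],0],
  ],
)

```text
clock: 33.98
position: [0.5338, -0.1349, 0.192]
tool_rot: [-179.6, -2.1, 101.4]
wrist_force: [0.4, -0.8, -0.5]
opening: 0.698
```

```bash
python3 - <<'E'
from st import *
st((.5155,-.05,.16));snap("i1",rs=(190,290,235,365))
E
```

```text
{'clock': 33.975, 'q': [-19.6532, 18.1947, 91.5316, 1.6668, 71.6832, -31.6057], 'position': [0.5338, -0.1349, 0.192], 'tool_rot': [-179.6155, -2.0789, 101.4022], 'wrist_force': [0.3992, -0.8231, -0.4769], 'torque': [-0.0672, 0.0031, 0.0574], 'opening': 0.6982}
share [ 2.142 -0.023  0.879]
```

View pics/scene_i1.png

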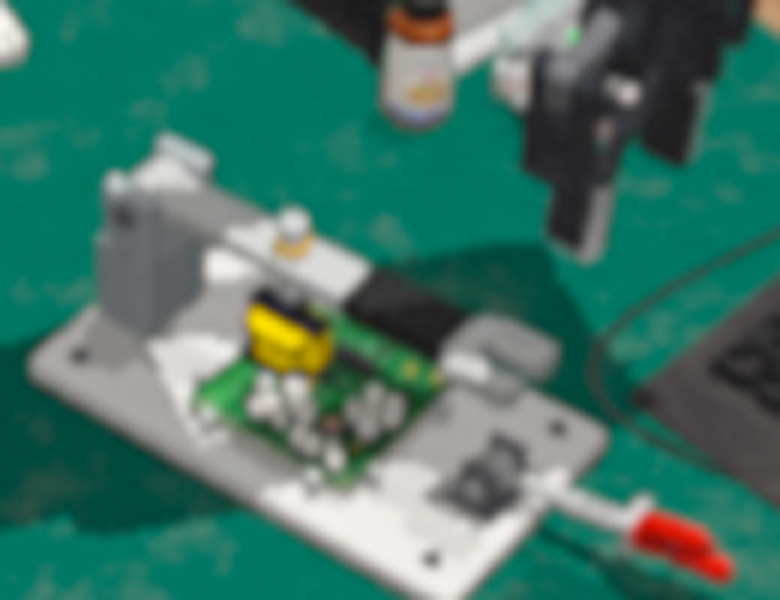

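View pics/top_i1.png

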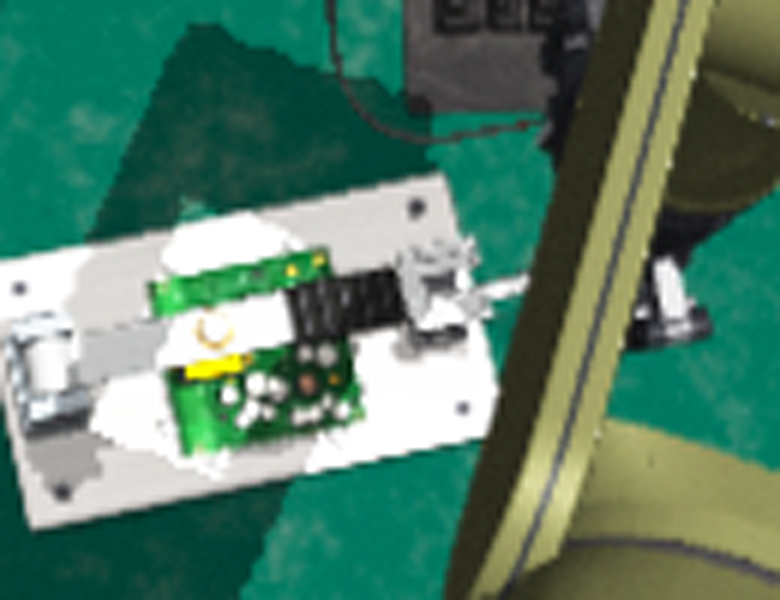

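play_rows(
  deltas=[
    [-0.2,[0.71,0.0,0.4],0],
    [-0.2,[0.71,0.0,0.4],0],
    [-0.2,[0.71,0.0,0.4],0],
    [-0.2,[0,0,0],0],
  ],
)

```text
clock: 34.58
position: [0.5167, -0.0488, 0.1464]
tool_rot: [-179.7, -2.0, 101.7]
wrist_force: [-0.5, -0.6, 0.3]
opening: 0.599
```

```bash
python3 - <<'E'
from st import *
st((.5167,-.0505,.074))
im,d=optics.get_image("scene");r=(190,270,260,350)
cv2.imwrite("pics/c15.png",cv2.resize(im[r[0]:r[1],r[2]:r[3],::-1],None,fx=8,fy=7,interpolation=2))
E
```

```text
{'clock': 34.575, 'q': [-11.3055, 18.3095, 99.074, 1.9409, 63.6496, -23.8947], 'position': [0.5167, -0.0488, 0.1464], 'tool_rot': [-179.7413, -1.9995, 101.7076], 'wrist_force': [-0.5024, -0.6307, 0.2706], 'torque': [-0.0733, 0.0423, 0.0163], 'opening': 0.5988}
share [-1.060e-01  1.000e-03  1.808e+00]
```

View pics/c15.png

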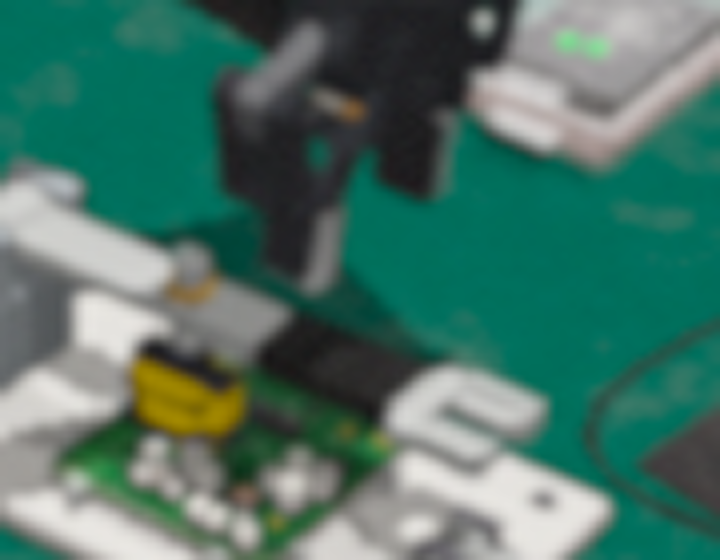

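play_rows(
  deltas=[
    [-0.2,[-0.05,0,0.35],0],
    [-0.2,[-0.03,0,0.35],0],
    [-0.2,[0,0,0.3],0],
    [-0.2,[0,0,0],0],
  ],
)

```text
clock: 35.12
position: [0.5203, -0.0548, 0.1051]
tool_rot: [180.0, -1.8, 101.6]
wrist_force: [-0.5, 0.1, 0.5]
opening: 0.6
```

```bash
python3 - <<'E'
from st import *
st((.5167,-.0505,.074))
im,d=optics.get_image("scene");r=(200,280,260,350)
cv2.imwrite("pics/c16.png",cv2.resize(im[r[0]:r[1],r[2]:r[3],::-1],None,fx=8,fy=7,interpolation=2))
E
```

```text
{'clock': 35.125, 'q': [-11.8113, 21.3198, 101.6575, 1.946, 57.7487, -24.4541], 'position': [0.5203, -0.0548, 0.1051], 'tool_rot': [179.9987, -1.7927, 101.5939], 'wrist_force': [-0.4657, 0.0541, 0.4601], 'torque': [0.0366, -0.0003, -0.049], 'opening': 0.6002}
share [ 0.099 -0.066  0.78 ]
```

View pics/c16.png

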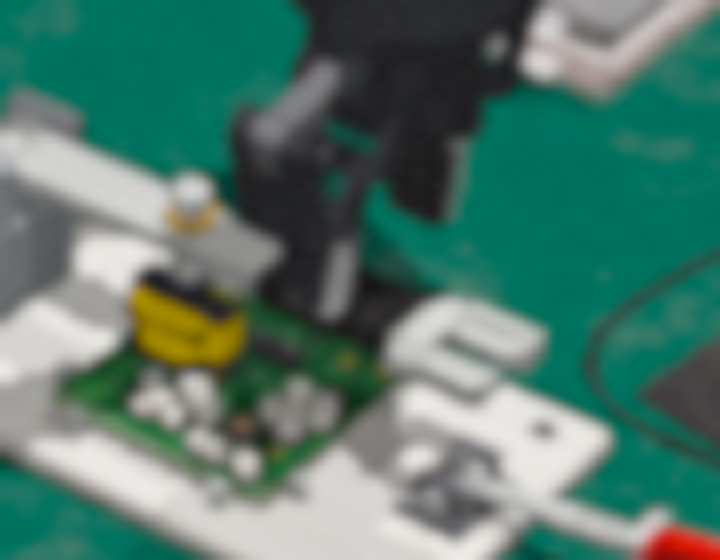

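play_rows(
  deltas=[
    [-0.2,[0.1,-0.07,0.2],0],
    [-0.2,[0,0,0.3],0],
    [-0.2,[0,0,0.25],0],
    [-0.2,[0,0,0],0],
    [0.1,[0,0,0],0],
    [0.25,[0,0,0],0],
    [0.3,[0,0,0],0],
  ],
  grip_force=25,
)

```text
clock: 36.05
position: [0.5177, -0.0504, 0.0744]
tool_rot: [179.8, -1.7, 101.6]
wrist_force: [0.3, -0.4, -0.1]
opening: 0.349
```

```bash
python3 - <<'E'
from st import *
st((.5167,-.0505,.074))
im,d=optics.get_image("scene");r=(200,280,260,350)
cv2.imwrite("pics/c17.png",cv2.resize(im[r[0]:r[1],r[2]:r[3],::-1],None,fx=8,fy=7,interpolation=2))
E
```

```text
{'clock': 36.05, 'q': [-11.3968, 23.3914, 104.0777, 2.0637, 53.0781, -24.2598], 'position': [0.5177, -0.0504, 0.0744], 'tool_rot': [179.842, -1.7253, 101.6177], 'wrist_force': [0.3395, -0.4402, -0.0681], 'torque': [0.0214, 0.0045, -0.0188], 'opening': 0.3485}
share [ 0.002 -0.025  0.011]
```

View pics/c17.png

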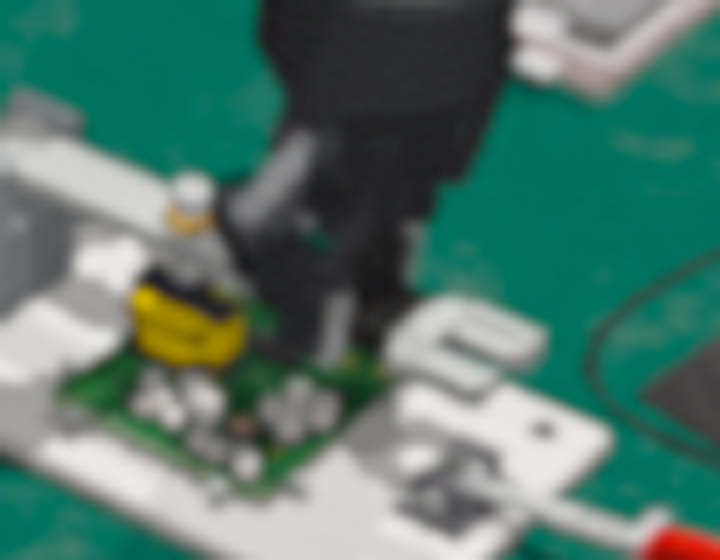

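play_rows(
  deltas=[
    [1,[0,0,0],0],
    [1,[0,0,0],0],
    [1,[0,0,0],0],
    [1,[0.005,0,-0.15],0],
    [1,[0.015,0,-0.2],0],
    [1,[0.03,0,-0.2],0],
  ],
  grip_force=30,
)

```text
clock: 36.85
position: [0.5164, -0.0479, 0.0964]
tool_rot: [180.0, -1.9, 101.6]
wrist_force: [0.8, 3.3, -6.4]
opening: 0.295
```

```bash
cat > arc.py <<'E'
from st import *
import sys
tg=[float(a) for a in sys.argv[1:]]
o,Rm=st();y=np.radians(11.3);u=np.array([-np.sin(y),np.cos(y),0])
p0=np.array([.5177,-.0504,.0744]);d=o["position"]-p0;s,h=d@u,d[2];f0=.02;r=.131
c=np.array([r*np.cos(f0),-r*np.sin(f0)]) # hinge in (s,h)
v=np.array([c[0]-s,h-c[1]]);print("s,h",s*1e3,h*1e3,"lat",(d-u*s)[:2]*1e3,"phi",np.arctan2(v[1],v[0]),"r",np.linalg.norm(v))
prev=o["position"]
for f in tg:
    q=p0+u*(c[0]-r*np.cos(f));q=q+[0,0,0];q[2]=p0[2]+r*np.sin(f)+c[1]
    print(f,(Rm.T@(q-prev)/.04).round(3));prev=q
E
python3 arc.py .25 .32 .39 .46 .53
```

```text
{'clock': 36.85, 'q': [-11.2235, 21.6495, 102.8016, 2.1056, 56.2512, -23.9648], 'position': [0.5164, -0.0479, 0.0964], 'tool_rot': [179.9528, -1.8791, 101.5615], 'wrist_force': [0.7664, 3.2553, -6.4229], 'torque': [0.0861, -0.2395, -0.107], 'opening': 0.2955}
s,h 2.7227274087495807 21.975173884084167 lat [-0.77299437 -0.15445952] phi 0.18947190732007727 r 0.13058809988468198
0.25 [ 0.039  0.02  -0.194]
0.32 [ 0.072  0.    -0.218]
0.39 [ 0.087  0.001 -0.212]
0.46 [ 0.101  0.001 -0.206]
0.53 [ 0.115  0.001 -0.198]
```

play_rows(
  deltas=[
    [1,[0.045,0.01,-0.2],0],
    [1,[0.07,0,-0.215],0],
    [1,[0.085,0,-0.21],0],
    [1,[0.1,0,-0.205],0],
  ],
)

```text
clock: 37.35
position: [0.5138, -0.0356, 0.1321]
tool_rot: [180.0, -2.0, 101.5]
wrist_force: [1.8, 3.4, -7.2]
opening: 0.296
```

```bash
python3 arc.py .53 .6 .67 .74 .81
```

```text
{'clock': 37.35, 'q': [-9.9882, 18.8399, 100.8167, 2.0994, 61.0681, -22.5559], 'position': [0.5138, -0.0356, 0.1321], 'tool_rot': [179.9845, -1.969, 101.5407], 'wrist_force': [1.8405, 3.366, -7.1601], 'torque': [0.2551, -0.2623, -0.0705], 'opening': 0.2963}
s,h 15.322475194005373 57.65342397002138 lat [-0.89693141 -0.17922458] phi 0.4804347065757954 r 0.13041508238462585
0.53 [ 0.071  0.023 -0.146]
0.6 [ 0.129  0.001 -0.189]
0.67 [ 0.142  0.001 -0.18 ]
0.74 [ 0.154  0.001 -0.169]
0.81 [ 0.166  0.001 -0.158]
```

play_rows(
  deltas=[
    [1,[0.105,0.005,-0.19],0],
    [1,[0.13,0,-0.185],0],
    [1,[0.14,0,-0.18],0],
    [1,[0.155,0,-0.17],0],
  ],
)

```text
clock: 37.85
position: [0.5094, -0.0141, 0.1635]
tool_rot: [-180.0, -2.0, 101.5]
wrist_force: [1.0, 2.7, -10.2]
opening: 0.296
```

```bash
python3 arc.py .84 .91 .98 1.05 1.1 1.15; python3 - <<'E'
from st import *
im,d=optics.get_image("scene");r=(170,260,245,335)
cv2.imwrite("pics/c18.png",cv2.resize(im[r[0]:r[1],r[2]:r[3],::-1],None,fx=7,fy=6.6,interpolation=2))
E
```

```text
{'clock': 37.85, 'q': [-7.7152, 16.3574, 99.1738, 2.0755, 65.1417, -20.1384], 'position': [0.5094, -0.0141, 0.1635], 'tool_rot': [-179.9995, -1.995, 101.5395], 'wrist_force': [1.029, 2.7179, -10.241], 'torque': [0.1227, -0.3984, -0.0772], 'opening': 0.2964}
s,h 37.21351728017713 89.0645494620937 lat [-1.02953288 -0.20572097] phi 0.7742044083030595 r 0.13113739116566178
0.84 [ 0.163  0.027 -0.141]
0.91 [ 0.181  0.001 -0.141]
0.98 [ 0.19   0.001 -0.128]
1.05 [ 0.199  0.001 -0.114]
1.1 [ 0.147  0.001 -0.073]
1.15 [ 0.15   0.001 -0.065]
```

View pics/c18.png

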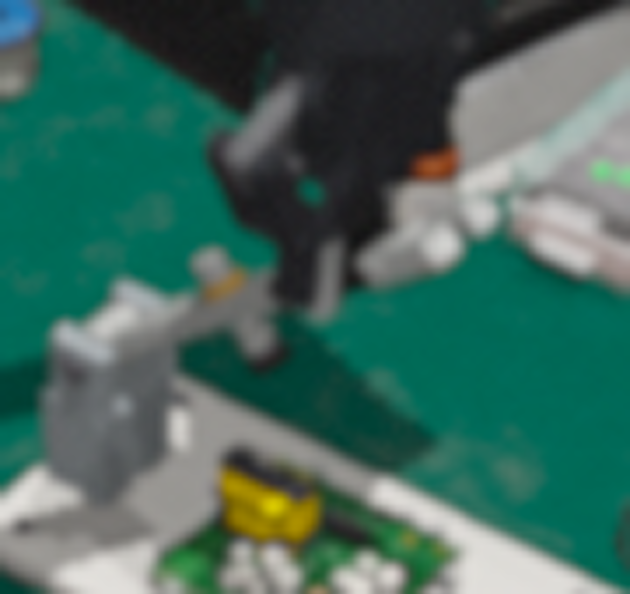

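play_rows(
  deltas=[
    [1,[0.165,0.005,-0.145],0],
    [1,[0.18,0,-0.14],0],
  ],
)

```text
clock: 38.15
position: [0.5066, -0.0002, 0.1765]
tool_rot: [-180.0, -2.0, 101.5]
wrist_force: [1.5, 2.0, -10.7]
opening: 0.301
```

play_rows(
  deltas=[
    [1,[0.19,0,-0.125],0],
    [1,[0.2,0,-0.11],0],
    [1,[0,0,0],0],
  ],
)

```text
clock: 38.52
position: [0.5034, 0.0158, 0.1877]
tool_rot: [180.0, -1.9, 101.6]
wrist_force: [0.0, 3.4, -6.6]
opening: 0.295
```

```bash
python3 arc.py 1.1 1.15; python3 - <<'E'
from st import *
im,d=optics.get_image("scene");r=(170,260,245,335)
cv2.imwrite("pics/c19.png",cv2.resize(im[r[0]:r[1],r[2]:r[3],::-1],None,fx=7,fy=6.6,interpolation=2))
E
```

```text
{'clock': 38.525, 'q': [-4.3688, 14.3703, 98.0463, 1.9734, 68.0874, -16.7051], 'position': [0.5034, 0.0158, 0.1877], 'tool_rot': [179.9697, -1.8955, 101.5923], 'wrist_force': [0.0191, 3.4098, -6.6204], 'torque': [0.1296, -0.2633, -0.0241], 'opening': 0.2953}
s,h 67.67551436038569 113.26160983153768 lat [-1.03282673 -0.20637914] phi 1.070849696255194 r 0.13204234204282184
1.1 [ 0.097  0.027 -0.018]
1.15 [ 0.15   0.001 -0.066]
```

View pics/c19.png

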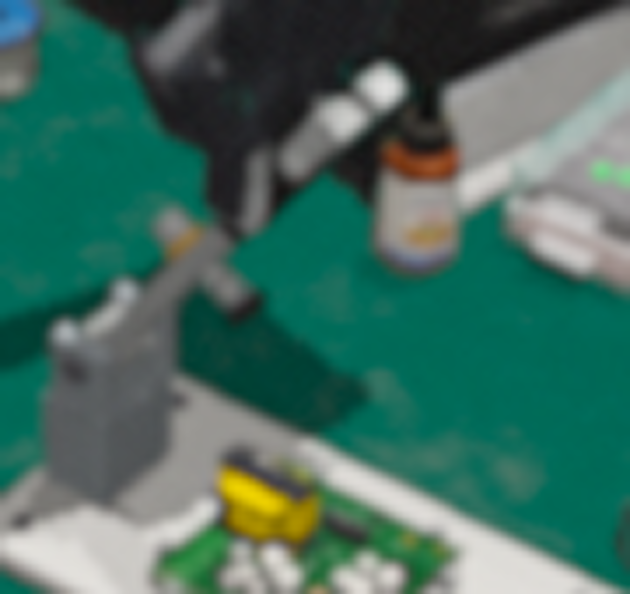

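play_rows(
  deltas=[
    [1,[0.12,0,-0.045],0],
    [1,[0,0,0],0],
    [-0.6,[0,0,0],0],
    [-1,[0,0,0],0],
    [-1,[0,0,0],0],
    [-1,[0,0,0],0],
    [-1,[0,0,0],0],
  ],
)

```text
clock: 39.45
position: [0.5042, 0.0193, 0.1923]
tool_rot: [179.7, -1.8, 101.5]
wrist_force: [-0.5, 0.2, -0.1]
opening: 1.0
```

```bash
python3 arc.py; python3 - <<'E'
from st import *
im,d=optics.get_image("scene");r=(150,250,235,335)
cv2.imwrite("pics/c20.png",cv2.resize(im[r[0]:r[1],r[2]:r[3],::-1],None,fx=6,fy=6,interpolation=2))
E
```

```text
{'clock': 39.45, 'q': [-3.9209, 14.0376, 97.7641, 1.9082, 68.4256, -16.1652], 'position': [0.5042, 0.0193, 0.1923], 'tool_rot': [179.7355, -1.7679, 101.5432], 'wrist_force': [-0.4539, 0.2029, -0.1431], 'torque': [-0.0381, 0.0198, 0.0154], 'opening': 0.9995}
s,h 70.9692335530563 117.86132393589638 lat [0.3617304  0.07228087] phi 1.108717044074254 r 0.1345966397402566
```

View pics/c20.png

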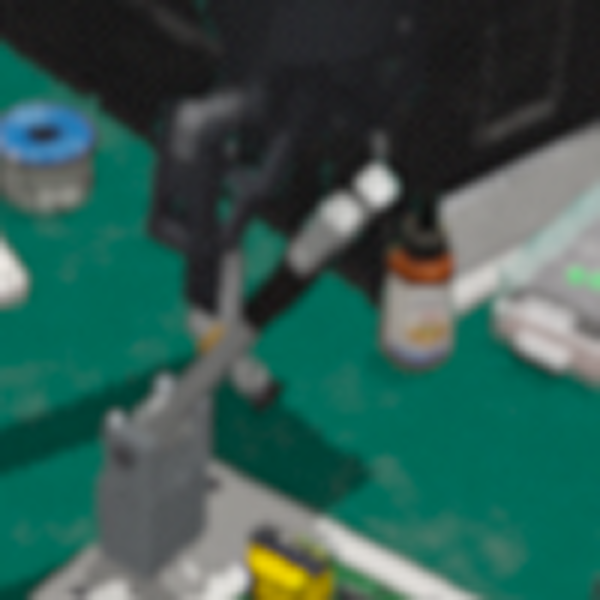

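play_rows(
  deltas=[
    [-1,[0,0,-0.6],0],
    [-1,[0,0,-0.9],0],
    [-1,[0,0,-0.9],0],
    [-1,[0,0,-0.6],0],
    [-0.2,[-0.6,0,0],0],
    [0.5,[-0.9,0,0],0],
    [0.9,[-0.6,0,0],0],
    [0.9,[0,0,0],0],
  ],
)

```text
clock: 40.5
position: [0.5212, -0.0683, 0.3131]
tool_rot: [179.8, -1.8, 101.6]
wrist_force: [-0.3, 0.7, -0.1]
opening: 0.144
```

```bash
python3 - <<'E'
from st import *
o,Rm=st((.491+.196*.115,.078-.98*.115,.225));
im,d=optics.get_image("scene");r=(130,250,225,345)
cv2.imwrite("pics/c21.png",cv2.resize(im[r[0]:r[1],r[2]:r[3],::-1],None,fx=5,fy=5,interpolation=2))
E
```

```text
{'clock': 40.5, 'q': [-13.2872, 10.7353, 84.001, 1.7137, 85.8322, -25.0607], 'position': [0.5212, -0.0683, 0.3131], 'tool_rot': [179.7933, -1.7887, 101.6436], 'wrist_force': [-0.3497, 0.6665, -0.0839], 'torque': [0.0392, 0.0354, 0.052], 'opening': 0.1437}
share [ 0.793 -0.025  2.229]
```

View pics/c21.png

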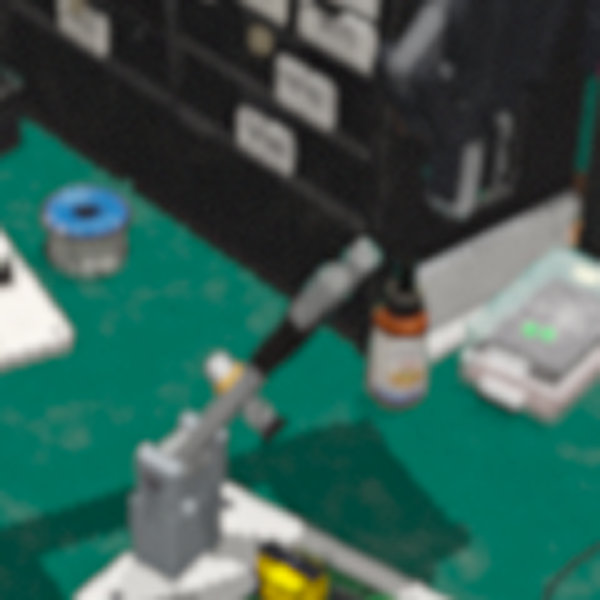

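play_rows(
  deltas=[
    [0.9,[0,0,0.7],0],
    [0.9,[0,0,0.7],0],
    [0.9,[0,0,0.7],0],
    [0.9,[0.1,0,0.1],0],
    [0.9,[0.2,0,0],0],
    [0.9,[0.2,0,0],0],
  ],
)

```text
clock: 41.3
position: [0.5167, -0.0393, 0.2264]
tool_rot: [179.6, -1.9, 101.8]
wrist_force: [0.0, 0.2, 0.7]
opening: 0.053
```

```bash
python3 - <<'E'
from st import *
o,Rm=st((.491+.196*.03,.078-.98*.03,.225));
im,d=optics.get_image("scene");r=(130,250,225,345)
cv2.imwrite("pics/c22.png",cv2.resize(im[r[0]:r[1],r[2]:r[3],::-1],None,fx=5,fy=5,interpolation=2))
E
```

```text
{'clock': 41.3, 'q': [-10.4192, 13.3677, 93.2585, 2.0246, 73.7092, -22.8245], 'position': [0.5167, -0.0393, 0.2264], 'tool_rot': [179.5654, -1.9219, 101.8389], 'wrist_force': [0.0194, 0.2338, 0.6512], 'torque': [-0.0246, -0.0001, -0.0136], 'opening': 0.0528}
share [ 2.25  -0.035  0.109]
```

View pics/c22.png

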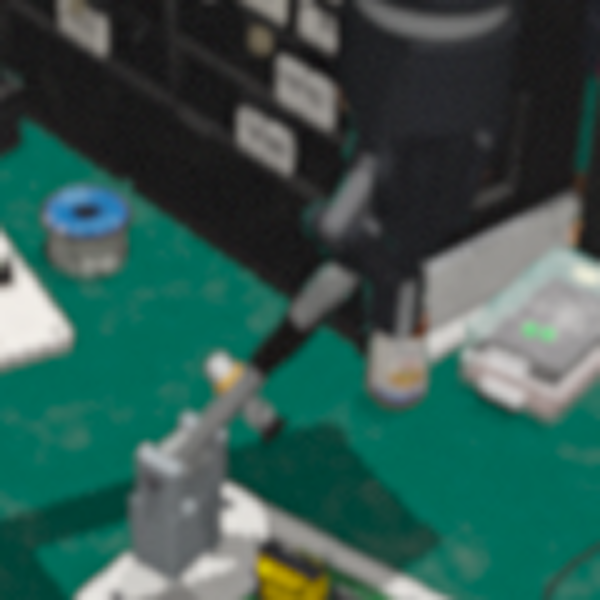

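play_rows(
  deltas=[
    [0.9,[0,0,-0.35],0],
    [0.9,[0.2,0,0],0],
    [0.9,[0.25,0,0],0],
    [0.9,[0.25,0,0],0],
  ],
)

```text
clock: 41.85
position: [0.5133, -0.0116, 0.2461]
tool_rot: [179.1, -1.7, 101.8]
wrist_force: [0.9, -2.8, 1.4]
opening: 0.05
```

play_rows(
  deltas=[
    [0.9,[0.25,0,0],0],
    [0.9,[0.25,0,0],0],
    [0.9,[0.25,0,0],0],
  ],
)

```text
clock: 42.22
position: [0.5062, 0.0202, 0.2466]
tool_rot: [179.2, -1.7, 101.8]
wrist_force: [0.8, -2.5, 2.1]
opening: 0.048
```

```bash
python3 - <<'E'
from st import *
o,Rm=st((.491+.196*.03,.078-.98*.03,.24));
im,d=optics.get_image("scene");r=(130,250,225,345)
cv2.imwrite("pics/c23.png",cv2.resize(im[r[0]:r[1],r[2]:r[3],::-1],None,fx=5,fy=5,interpolation=2))
E
```

```text
{'clock': 42.225, 'q': [-3.8689, 11.1296, 93.1988, 1.9339, 75.3331, -16.1819], 'position': [0.5062, 0.0202, 0.2466], 'tool_rot': [179.1601, -1.7073, 101.8413], 'wrist_force': [0.8353, -2.5341, 2.0579], 'torque': [-0.2547, -0.0802, -0.0211], 'opening': 0.0477}
share [ 0.737 -0.084  0.187]
```

View pics/c23.png

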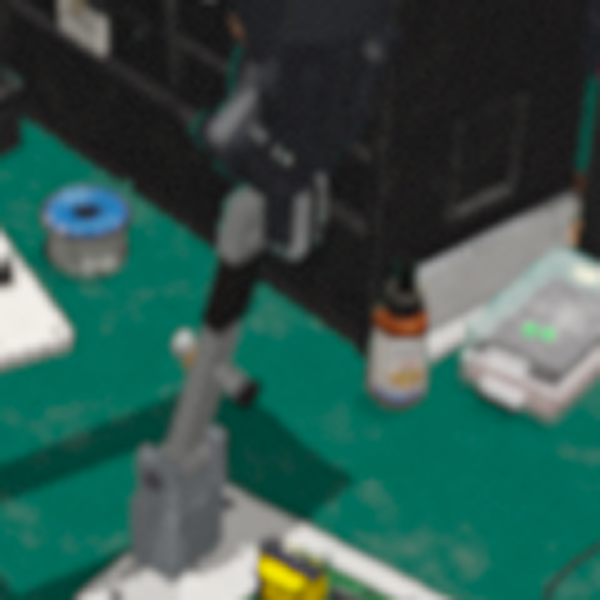

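Pushing cleanly at about 2.5 N; the bar is at roughly 1.3 rad. I'll carry on to about 1.5.

play_rows(
  deltas=[
    [0.9,[0.25,0,0],0],
    [0.9,[0.25,0,0],0],
    [0.9,[0.2,0,0],0],
    [0.9,[0,0,0],0],
  ],
)

```text
clock: 42.78
position: [0.4986, 0.0517, 0.2469]
tool_rot: [179.3, -1.9, 101.9]
wrist_force: [-0.7, 0.3, -0.1]
opening: 0.049
```

```bash
python3 - <<'E'
from st import *
o,Rm=st((.491+.196*.03,.078-.98*.03,.24));
im,d=optics.get_image("scene");r=(130,250,225,345)
cv2.imwrite("pics/c24.png",cv2.resize(im[r[0]:r[1],r[2]:r[3],::-1],None,fx=5,fy=5,interpolation=2))
E
```

```text
{'clock': 42.775, 'q': [-0.3809, 10.7036, 93.732, 2.0514, 75.2708, -12.7992], 'position': [0.4986, 0.0517, 0.2469], 'tool_rot': [179.282, -1.8741, 101.9134], 'wrist_force': [-0.6524, 0.3251, -0.0559], 'torque': [0.021, -0.0039, -0.0389], 'opening': 0.0491}
share [-0.073 -0.061  0.169]
```

View pics/c24.png

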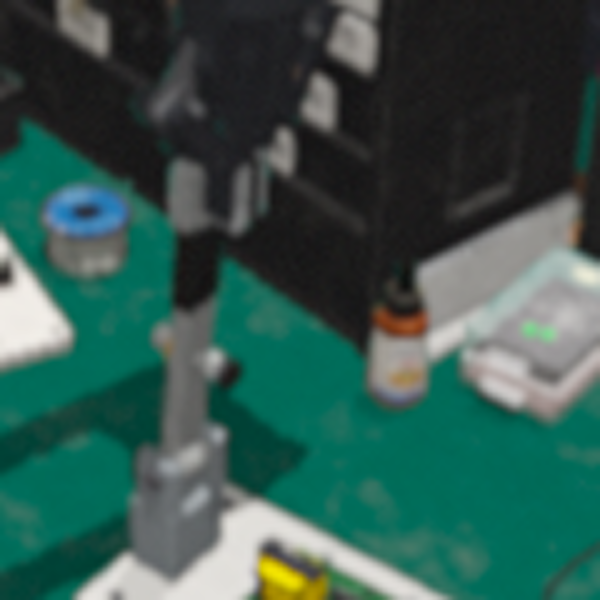

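Upright. Now I'll retract away from the bar (-tool x), go up, and check.

play_rows(
  deltas=[
    [0.9,[-0.3,0,0],0],
    [0.9,[-0.8,0,0],0],
    [0.9,[-0.9,0,0],0],
    [0.9,[-0.9,0,-0.3],0],
    [0.9,[-0.9,0,-0.3],0],
    [0.9,[-0.9,0,0],0],
    [0.9,[-0.6,0,0],0],
    [0.9,[0,0,0],0],
    [0.9,[0,0,0],0],
  ],
)

```text
clock: 43.95
position: [0.5419, -0.1701, 0.2621]
tool_rot: [179.5, -1.9, 101.7]
wrist_force: [0.8, 0.1, 0.1]
opening: 0.053
```

```bash
python3 - <<'E'
from st import *
st();snap("end",rs=(160,290,225,355),rt=(170,270,250,380))
f=np.load("pics/top_end.npz");im=f["im"];d=f["d"];r0,r1,c0,c1=185,265,255,365
rr,cc=np.mgrid[r0:r1,c0:c1];px=np.c_[cc.ravel(),rr.ravel()];W=pts("top",px,d[r0:r1,c0:c1].ravel())
i=im[px[:,1],px[:,0]].astype(int);pl=(abs(W[:,2]-.016)<.006)&(i.min(1)>120)
R=cv2.minAreaRect((plane("top",px[pl],.016)[:,:2]*1000).astype(np.float32));print(R,"start was 505.4,-7.6 11.26")
z=W[W[:,2]>.2];print("bar end pts",len(z),z.mean(0) if len(z) else "")
E
```

```text
{'clock': 43.95, 'q': [-22.9174, 16.0538, 84.0213, 1.9023, 80.6207, -34.8884], 'position': [0.5419, -0.1701, 0.2621], 'tool_rot': [179.5035, -1.9372, 101.658], 'wrist_force': [0.8005, 0.1489, 0.068], 'torque': [-0.0236, -0.0266, -0.019], 'opening': 0.0532}
((505.77392578125, -7.5845184326171875), (123.35472869873047, 222.30145263671875), 11.257796287536621) start was 505.4,-7.6 11.26
bar end pts 193 [0.43699024 0.06143757 0.54875368]
```

View pics/scene_end.png

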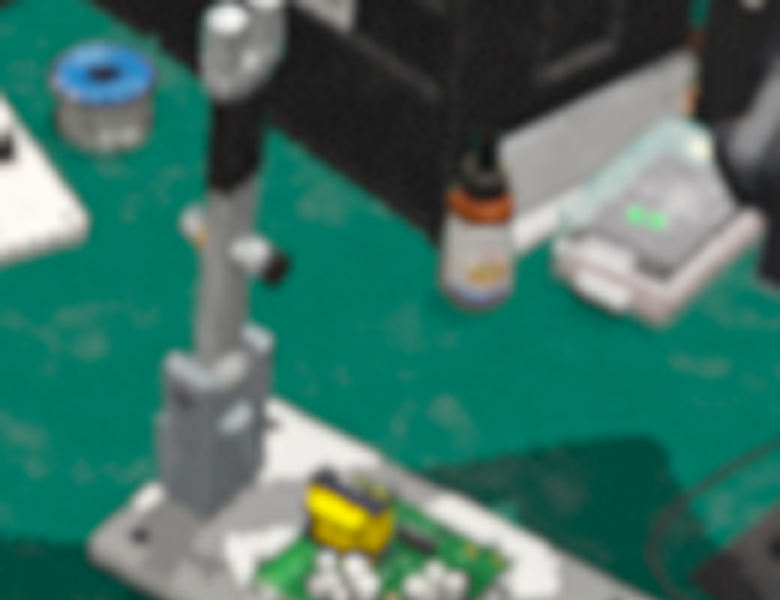

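View pics/top_end.png

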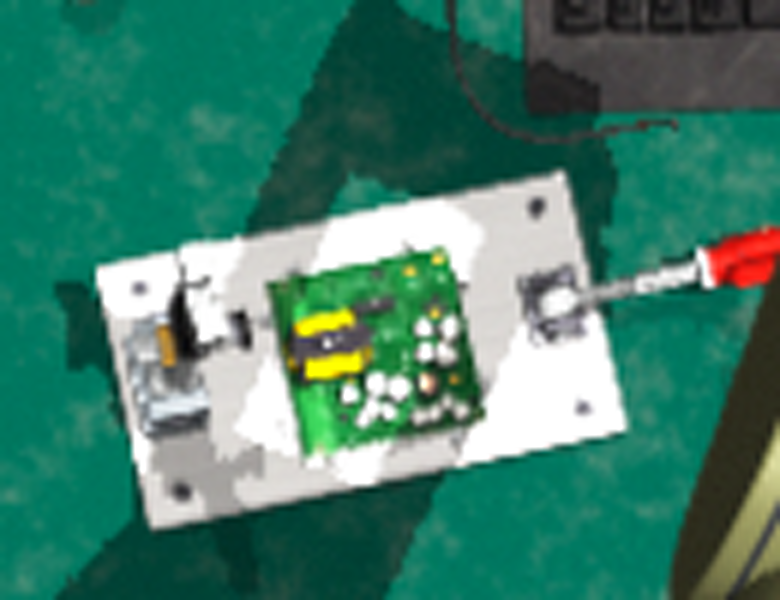

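```bash
python3 -c "
from bench import robot
print(robot.close_job())"
```

```text
the job is handed in; nothing more can be done
None
```

The jig is open: the bolt is out and lying down, and the bar stands upright. I handed the job in at about 44 s of the 72 s allowed, and no verdict was reported.

**What I did**
- **Wing nut:** I backed it off about 5.1 rad, re-gripping once, and stopped about every half radian from 2.3 rad on to feel whether the bolt was free.
- **Bolt:** I swung it out with an open finger at 1 to 3 N, and it dropped outward onto its stop.
- **Bar:** I gripped the sleeve and raised the bar along its arc to about 1.1 rad. It held there, so I released it and pushed it upright with closed fingers at about 2.5 N. Then I backed the arm away.

**Last checks**
- **Bar:** the final pictures show it upright, at an estimated 1.45 to 1.5 rad.
- **Bolt:** it lies outward.
- **Jig:** the plate measured 0.4 mm from where it started, with 0.0° change in heading.
- **Bystanders:** the spool and bottle look untouched. The marker was not in the last close-up and I did not measure it.
- **Robot:** wrist force is about zero, and nothing is being touched.

**What disagreed or is uncertain**
- **Feel tests:** the last test with the nut gripped, at about 5.1 rad, still met about 9 N. At that same setting the bolt came out freely under the loose finger push, so the gripped tests may have over-read and the nut may have been free a little sooner. I estimate it stayed inside the 6 mm limit, because an earlier loose push at 3.8 rad was still blocked.
- **Camera positions:** they were off from the robot's own by about 2 to 3 mm, which I corrected for when gripping.

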